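# Close a jar of dates in the jar holder

## Robot

A 7-joint arm with a two-finger parallel gripper is mounted at the origin on the work surface. World frame = base frame: x ahead of the robot, y to its left, z up, the work surface at z = 0. Lengths are in m, angles in rad, forces in N, time in s.
With the tool pointing down it reaches from about 0.35 to 0.9 m from the base axis. Payload 8.1 kg.
Tool frame: the origin (TCP) lies between the finger pads; the fingertips stand ahead of it and the grasp point (between the pads) is the TCP (arm.nose_length is the z of the fingertips in the tool frame, in m); z points along the fingers, y is the line along which they close (so a half turn about z gives the same grasp; the last joint's range is limited). The gripper opens to 92 mm and grips with 3 to 60 N. Pads are 19 mm wide; open, the fingers measure 130 mm over their backs; the gripper's body (75 mm by 190 mm) begins 47 mm behind the grasp point.
Start: joints at [-1.252, 0.434, 0.025, 1.573, -0.012, 1.134, -0.075], TCP at [0.256, 0.57, 0.246] pointing down, gripper open.
Joint ranges: [-2.62, 2.62], [-0.44, 2.09], [-1.27, 1.32], [0.08, 2.57], [-1.32, 4.46], [0.12, 2], [-2.74, 2.74]. Speed limits (rad/s): [2.22, 2.22, 3.01, 3.01, 3.14, 3.14, 3.14].

## Interface

Orientations are given as a rotation vector (axis times angle).
In Python, from cell import sensors, optics, arm gives the robot as it stands.
- The arm moves only by the tool arm_command, never from a script. Its argument "deltas" is one flat list of numbers, 7 for each row, row after row: the turn, a rotation vector about the world's x, y, z as a fraction of full scale, then the shift along the world's x, y, z as a fraction of full scale, then the finger opening in mm, from 0 to 91.8. In form: [wx, wy, wz, dx, dy, dz, fingers, wx, wy, wz, dx, dy, dz, fingers, ...]. A call has 1 to 20 rows; each row is the pose to reach, as a shift and turn from the pose commanded when the call began; what a row does not reach only later rows make up. Full scale, the value 1, is 1 m for a shift and 90 degrees for a turn. A row lasts 1/10 s, in which the tool goes at most 50 mm and 8.59 degrees, less where a joint would pass 70% of its speed; a pose out of reach is approached as far as the arm can. A call with a number of a shift or a turn outside -1 to 1 is refused whole. A call with a gripper value outside its range is refused whole. The fingers move at their own pace and stop on an object; "force" is the grip in N (left out, the last holds). Time passes only in rows, so rows that repeat a pose let the fingers close. It gives the time, the measured TCP pose, the force, the opening and the grip force at its end, in the units of the state.
- sensors.observe(): the state, without advancing time (a new reading comes with each control period).
- optics.get_image(name): name is "scene" or "top" or "wrist"; returns the picture (400x640x3 uint8, blue, green, red); there is no depth.
- optics.calibration(name): a dict with "camera_matrix" (3x3 intrinsics, pixels), "rvec" (rotation vector, rad) and "tvec" (3), from world to camera coordinates, as OpenCV has them. Camera axes: x right, y down, z forward; pixel columns grow to the right and rows downward; lengths in m; the calibration is good to about 2 mm. A picture is of the moment at which its call begins: read the wrist's pose just before it. calibration takes no time and is no camera call; for the wrist camera it gives the pose at the moment of the call.
- arm.sign_off(): hands the job in; it is judged then, once.
The state is a dict: "clock": time; "joints": joint angles; "dq": joint speeds; "joint_efforts": joint torques, N m; "position": TCP position; "ee_rot": TCP orientation; "force": force on the tool from outside, world axes, zero at the start; "ft_torque": the same for the moment, N m; "width": opening from 0.0 (shut) to 1.0 (fully open); "gripper_force": force on a finger pad.
Only numpy, scipy, OpenCV 4.12 (cv2) and the standard library are available. Lean on these libraries where they do the work, as an engineer would, in place of code of your own. Each camera call takes 0.05 s, during which the arm holds its last target. There are 200 camera calls.

## Task

Push the open square jar of dates fully home into the U-shaped holder on the counter, through the holder's open side, so that it cannot turn. Set the larger ribbed lid level on top of the jar's thread, with the three bars on the lid clear of the openings in the thread, turn the lid back (anticlockwise from above) until its thread drops into place, then screw it forward (clockwise) until it comes up against its stop, and let go. Leave the other goods on the counter where they are and do not tip the jar over.

Things in the scene. Friction and masses are not known exactly. Their poses are not given: they have to be found in the camera images.
- jar_mid (a point): Open jar, loose, 0.3 to 0.55 kg: clear square body 60 x 60 mm, 72 mm tall, full of dates; pale round threaded neck on top (92 mm in all). Point on its axis, 46 mm above its underside; z up. Grip the body across two flat sides near its top. Any of its four sides may lead into the holder. It starts on the counter to the left or right, the lid on the other side.
- jar_shoulder (a point): On the jar's axis on the square body's flat top, 72 mm above its underside; jar's axes. From here the neck, 43 mm across, rises 20 mm, coned at the top. Round it run three ledges 52 mm across, sinking 2.5 mm clockwise (from above), with 30 degree openings between them. At each ledge's clockwise end a stub stands 3 mm above it and reaches down to the shoulder.
- jar_home (a point): Point on the jar 25 mm from its axis along its +x, 4 mm above the shoulder: one of three places where lugs stand when the lid is home. Let T = lid yaw minus jar yaw, anticlockwise positive, modulo 120 degrees. Home is T = 0, a hard forward stop; the lid sinks 2 mm on the way there under the ledges. It turns easily, with 1.5 mm of sideways play.
- jar_gap (a point): Point on the jar 25 mm from its axis, 72 degrees anticlockwise from its +x, 4 mm above the shoulder: the middle of one of the three openings between the ledges (the others are 120 degrees on either way).
- lid_mid (a point): The larger lid, loose, 30 to 70 g, cream, finely ribbed side: 60 mm across, 23 mm tall, mouth down on the counter. Point on its axis, 11.5 mm above its underside; z up. Three raised bars on top, at 0, 120 and 240 degrees from its x, stand over its inner lugs. Inside 55 mm across, 20 mm deep; lugs 18 degrees wide, 1 to 5 mm above its underside, 46 mm between them. Grip it across its side.
- lid_lug0 (a point): Lid's lug at 0 degrees: 25 mm from its axis, 3 mm above its underside. Lid set on with T from -18 to 66 degrees: rests on the ledges, underside 9 to 12 mm above the shoulder; stubs bar it from turning forward. Turned back it climbs 1 to 2 mm, then at T = 66 the lugs leave the ledge ends and it drops 9 mm (underside 3 mm above the shoulder).
- lid_lug1 (a point): Lid's lug at 120 degrees (anticlockwise from above), likewise. At T = 78 the dropped lugs meet stubs: it turns back no further. So from the dropped place (T = 66 to 78) to home the lid turns forward 66 to 78 degrees.
- lid_lug2 (a point): Lid's lug at 240 degrees, likewise. Lid set on with T from -42 to -18: rests on the stubs, underside 12.5 mm above the shoulder; turning back brings it first on to the ledges (down 2 to 3 mm), then to the real drop.
- holder_seat (a point): Holder, fixed to the counter: grey U of three walls 30 mm tall, 14 mm thick, 64 mm wide inside, no floor; flared mouth, 85 mm wide, beginning 53 mm from this point on its -x side. Point on the counter under the middle of the jar when fully home (to 2 mm; back wall's inner face 31.5 mm from it along +x). The jar goes in along the holder's +x.
- small_lid: Bystander: plain smaller cream lid, 42 mm across, 16 mm tall; origin under its middle.
- round_jar: Bystander: round jar of dates with its lid on, 68 mm across, 88 mm tall; origin under its middle.
- tub_a: Bystander: flat clear tub of dates with lid, 92 x 132 x 46 mm; origin under its middle.
- tub_b: Bystander: another such tub.
- scoop_grip (a point): Bystander: spoon with a wooden handle, 170 mm long lying on the counter beyond the holder; point on its handle.
- syrup: Bystander: amber bottle 56 mm across, 130 mm tall; origin under its middle.
There are look-alikes about, which are no part of the job. What is shaped like the part that bears lid_mid but blue, orange or purple is not meant.

How it is judged:
By the outcome, as a careful person would: the job done as asked, in the order asked, and still so for the second after the job is handed in, with the robot touching nothing.
It also fails if it takes over 67 s, if anything falls off the work surface, if the arm or the gripper's body presses on something with over 40 N, if the wrist force passes 120 N, or if a joint passes its speed limit or range.

## Working session

There is one attempt and no reset: what is moved stays moved. The work goes in short steps, Python scripts to look and compute and a tool call to move; the robot and the scene stay as the last step left them, time stands still between calls to the robot, and variables do not carry over. Pictures are saved under pics/ and viewed, at most 10 in all, crops included, and the job is handed in when it is done.

Besides the shell and the picture viewer there is one more tool, called after ">>>" as name(argument=value, ...) on one line, values as JSON. arm_command: Moves the arm, as the interface text tells. Its arguments: {"type":"object","properties":{"deltas":{"type":"array","items":{"type":"number"}},"force":{"type":"number"}},"required":["deltas"]}

```bash
mkdir -p pics; python3 - <<'E'
from cell import sensors, optics, arm
import cv2
for n in ["scene","top"]:
    cv2.imwrite(f"pics/{n}0.png",optics.get_image(n))
    c=optics.calibration(n);print(n,c)
s=sensors.observe();print(s,arm.nose_length)
E
```

```text
scene {'camera_matrix': array([[411.77675675,   0.        , 323.88829985],
       [  0.        , 411.77675675, 202.32791322],
       [  0.        ,   0.        ,   1.        ]]), 'rvec': array([ 2.2333621 ,  1.03053567, -0.40915557]), 'tvec': array([-0.36065262, -0.28141516,  1.43783686])}
top {'camera_matrix': array([[409.23519753,   0.        , 316.7273365 ],
       [  0.        , 409.23519753, 201.21434232],
       [  0.        ,   0.        ,   1.        ]]), 'rvec': array([ 2.226066  , -2.17197197,  0.06793141]), 'tvec': array([-0.02712467,  0.57706655,  1.13832027])}
{'clock': 0.1, 'joints': array([-1.25157561,  0.43514556,  0.02500111,  1.57397567, -0.01161823,
        1.13400511, -0.07510654]), 'dq': array([-0.00117764, -0.00046585,  0.00035391, -0.00304958, -0.0010775 ,
       -0.0026537 , -0.00068335]), 'joint_efforts': array([ 2.87422532e-03, -6.69120026e+01,  9.88017842e-01, -3.15146363e+01,
       -6.04307489e-02,  3.73633427e-02,  6.15607951e-05]), 'position': array([0.25577188, 0.56980958, 0.24504034]), 'ee_rot': array([-6.57823444e-01, -3.07177409e+00,  2.16409122e-03]), 'force': array([ 0.58783524, -0.19875484,  0.78608476]), 'ft_torque': array([0.01069961, 0.01467559, 0.03821544]), 'gripper_force': 0.0, 'width': 1.002661209354917} 0.019
```

View pics/top0.png

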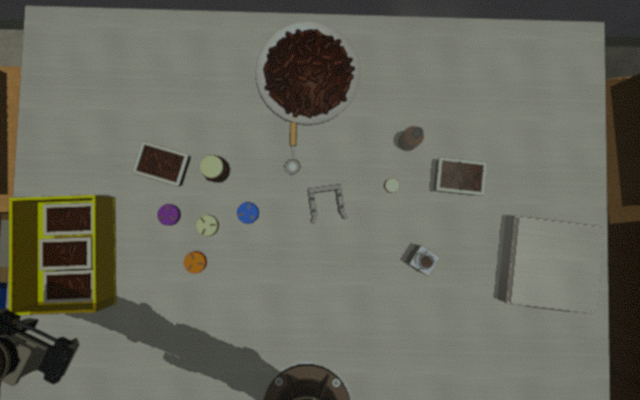

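View pics/scene0.png

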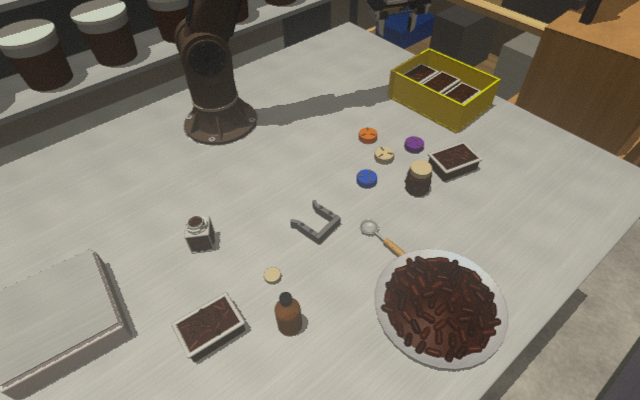

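Top view: the candidates for the lid are the cream 3-bar lid (207,225), the purple one (168,215), the blue one (247,212), the orange one (195,262), the small plain lid (392,185) and the round jar's lid (212,167). I choose the cream one at (207,225). The jar is at (423,260). The holder is at (326,200), with its mouth toward the robot.

```bash
cat > h.py <<'E'
from cell import sensors, optics, arm
import cv2, numpy as np
from scipy.spatial.transform import Rotation as R
def ray(c,uv,z):
    "pixels -> world points on plane z"
    uv=np.atleast_2d(np.float64(uv)); M=cv2.Rodrigues(c['rvec'])[0]; o=-M.T@c['tvec']
    d=np.c_[uv,np.ones(len(uv))]@np.linalg.inv(c['camera_matrix']).T@M
    return o+d*((z-o[2])/d[:,2])[:,None]
def proj(c,p): return cv2.projectPoints(np.float64(p).reshape(-1,1,3),c['rvec'],c['tvec'],c['camera_matrix'],None)[0][:,0]
def st():
    s=sensors.observe(); r=R.from_rotvec(s['ee_rot']).as_matrix()
    print('t',s['clock'].__round__(2),'p',s['position'].round(4),'toolz',r[:,2].round(3),'closeyaw',np.degrees(np.arctan2(r[1,1],r[0,1])).round(2),'F',s['force'].round(1),'w',round(s['width']*91.8,1),'g',round(s['gripper_force'],1),'j',s['joints'].round(2)); return s
E
python3 - <<'E'
from h import *
c=optics.calibration('top'); im=cv2.imread('pics/top0.png')
print('lid',ray(c,[207,225],.023),'jar neck',ray(c,[427,262],.092),'holder',ray(c,[[309,190],[341,185],[314,220],[344,217]],.03))
up=lambda x0,y0:cv2.resize(im[y0:y0+60,x0:x0+80],(400,300),interpolation=cv2.INTER_CUBIC)
cv2.imwrite('pics/crop.png',np.vstack([np.hstack([up(167,195),up(285,170)]),np.hstack([up(383,230),up(360,150)])]))
st()
E
```

```text
lid [[0.50326259 0.2909541  0.023     ]] jar neck [[ 0.42139495 -0.30473201  0.092     ]] holder [[ 0.607529    0.00948947  0.03      ]
 [ 0.62375852 -0.0794069   0.03      ]
 [ 0.52438812 -0.00649982  0.03      ]
 [ 0.53474884 -0.08964092  0.03      ]]
t 0.1 p [0.2558 0.5698 0.245 ] toolz [-0.    -0.001 -1.   ] closeyaw 65.83 F [ 0.6 -0.2  0.8] w 92.0 g 0.0 j [-1.25  0.44  0.03  1.57 -0.01  1.13 -0.08]
```

View pics/crop.png

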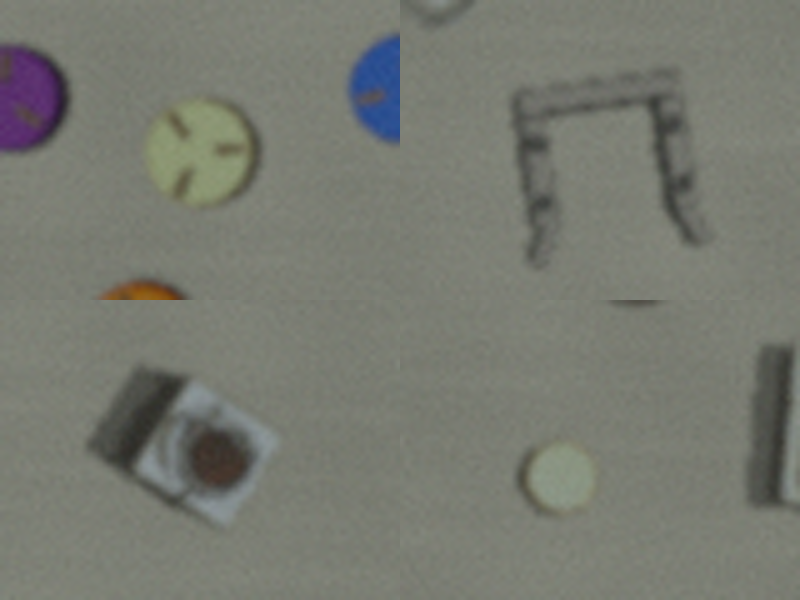

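The crop confirms the cream 3-bar lid, with its centre at top pixel (207.6,225.4). The jar's yaw is about 55° mod 90, and the holder's +x yaw is about 10°. I'm moving over the lid for a wrist look.

>>> arm_command(deltas=[0, 0, 0, 0.2, -0.28, 0.03, 91, 0, 0, 0, 0.2, -0.28, 0.03, 91, 0, 0, 0, 0.2, -0.28, 0.03, 91, 0, 0, 0, 0.2, -0.28, 0.03, 91, 0, 0, 0, 0.2, -0.28, 0.03, 91, 0, 0, 0, 0.2, -0.28, 0.03, 91, 0, 0, 0, 0.2, -0.28, 0.03, 91, 0, 0, 0, 0.2, -0.28, 0.03, 91, 0, 0, 0, 0.2, -0.28, 0.03, 91])

```text
clock: 1.0
position: [0.4564, 0.2892, 0.2756]
ee_rot: [-0.662, -3.071, 0.0]
force: [-1.0, 0.3, 0.1]
width: 0.993
gripper_force: 0.0
```

```bash
python3 - <<'E'
from h import *
s=st(); c=optics.calibration('wrist'); im=optics.get_image('wrist'); cv2.imwrite('pics/w1.png',im); np.save('w1.npy',c)
M=cv2.Rodrigues(c['rvec'])[0]; o=-M.T@c['tvec']; r=R.from_rotvec(s['ee_rot']).as_matrix()
print(c['camera_matrix'][0,0],'cam',o,'in tool',r.T@(o-s['position']),'axis in tool',r.T@M[2],proj(c,[.503,.291,.023]))
E
```

```text
t 1.0 p [0.4564 0.2892 0.2756] toolz [-0. -0. -1.] closeyaw 65.66 F [-1.   0.3  0.1] w 91.2 g 0.0 j [-0.78  0.27  0.14  1.75 -0.04  1.13  0.53]
323.4929545970725 cam [0.38961787 0.31903342 0.41484603] in tool [ 0.07312953 -0.00036862 -0.13922239] axis in tool [-2.74592230e-01  3.96296033e-04  9.61560685e-01] [[338.14767692 206.12139227]]
```

View pics/w1.png

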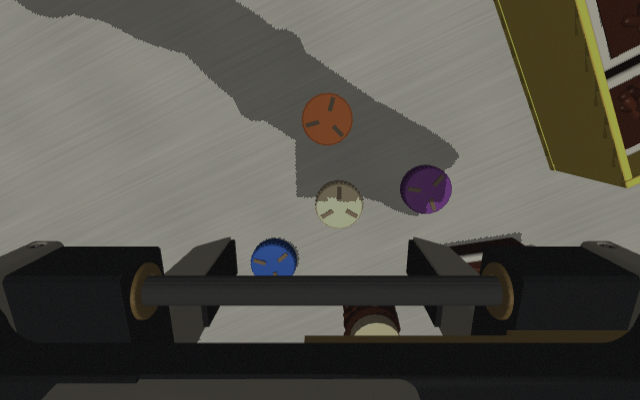

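The wrist view shows the cream lid at (339,204), with bars at (339,192), (327,213) and (351,212). Next I want one view that takes in both the holder and the jar.

>>> arm_command(deltas=[0, 0, -0.06, 0.044, -0.46, -0.07, 91, 0, 0, -0.06, 0.044, -0.46, -0.07, 91, 0, 0, -0.06, 0.044, -0.46, -0.07, 91, 0, 0, -0.06, 0.044, -0.46, -0.07, 91, 0, 0, -0.06, 0.044, -0.46, -0.07, 91, 0, 0, -0.06, 0.044, -0.46, -0.07, 91, 0, 0, -0.06, 0.044, -0.46, -0.07, 91, 0, 0, -0.06, 0.044, -0.46, -0.07, 91, 0, 0, -0.06, 0.044, -0.46, -0.07, 91, 0, 0, -0.06, 0.044, -0.46, -0.07, 91, 0, 0, -0.06, 0.044, -0.46, -0.07, 91, 0, 0, -0.06, 0.044, -0.46, -0.07, 91])

```text
clock: 2.25
position: [0.5002, -0.1678, 0.2053]
ee_rot: [-0.798, -3.037, -0.001]
force: [0.6, 0.7, -0.1]
width: 0.99
gripper_force: 0.0
```

```bash
python3 - <<'E'
from h import *
s=st(); c=optics.calibration('wrist'); im=optics.get_image('wrist'); np.save('w2.npy',c); cv2.imwrite('pics/w2raw.png',im)
print(proj(c,[[.421,-.305,.092],[.57,-.04,.03]]))
cv2.imwrite('pics/w2.png',cv2.resize(im,(800,500)))
E
```

```text
t 2.25 p [ 0.5002 -0.1678  0.2053] toolz [-0.001  0.001 -1.   ] closeyaw 60.55 F [ 0.6  0.7 -0.1] w 90.9 g 0.0 j [-0.08  0.32  0.39  1.89 -0.15  0.96  1.44]
[[126.20219859 203.36577361]
 [467.68395073 185.86540748]]
```

View pics/w2.png

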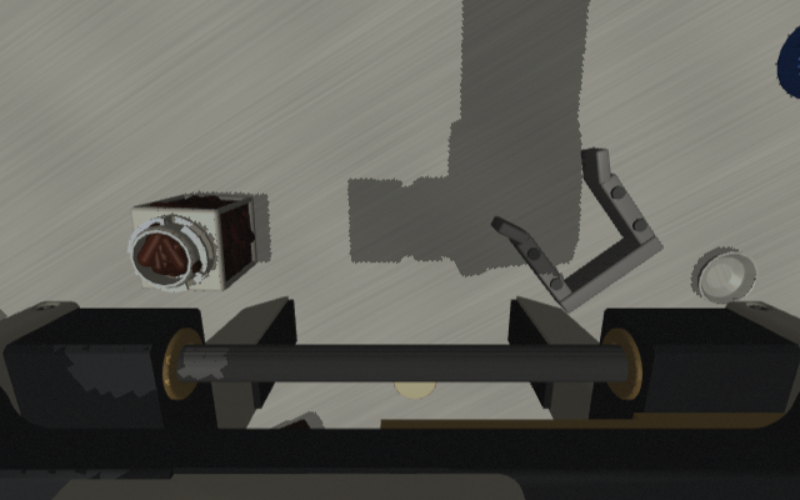

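The jar's neck is at (165,253) and its flat top corners are at (133,207), (221,210) and (220,291). The holder's back wall runs from (662,243) to (570,311), in the 1.25x picture. I'll enlarge both for precise corners.

```bash
python3 - <<'E'
import cv2,numpy as np
im=cv2.imread('pics/w2raw.png')
a=cv2.resize(im[145:245,95:215],None,fx=3.3,fy=3.3,interpolation=cv2.INTER_CUBIC); b=cv2.resize(im[110:255,385:545],None,fx=2.5,fy=2.5,interpolation=cv2.INTER_CUBIC)
h=max(a.shape[0],b.shape[0]); pad=lambda x:np.pad(x,((0,h-x.shape[0]),(0,0),(0,0)))
o=np.hstack([pad(a),pad(b)]); o=cv2.convertScaleAbs(o,alpha=1.4,beta=10);print(a.shape,b.shape); cv2.imwrite('pics/w2c.png',o)
E
```

```text
(330, 396, 3) (362, 400, 3)
```

View pics/w2c.png

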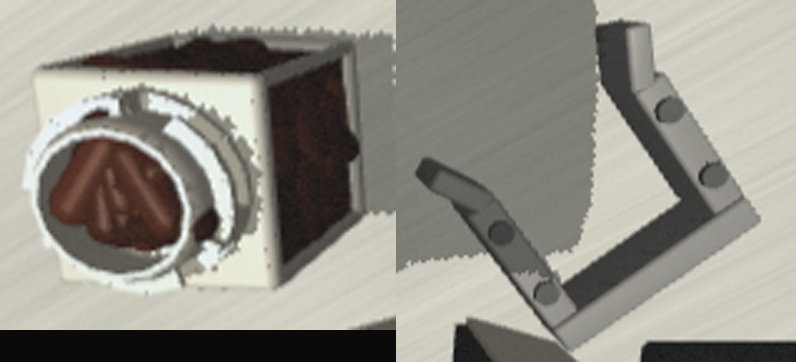

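```bash
python3 - <<'E'
from h import *
c=np.load('w2.npy',allow_pickle=True).item()
J=lambda p:np.array(p)/3.3+[95,145]
H=lambda p:(np.array(p)-[396,0])/2.5+[385,110]
top=ray(c,J([[36,68],[262,75],[275,290],[62,280]]),.072)
print('jar top',top.round(4)); e=np.roll(top,-1,0)-top; print('side',np.linalg.norm(e,axis=1).round(4),'ang',np.degrees(np.arctan2(e[:,1],e[:,0]))%90)
ctr=top.mean(0);print('ctr',ctr)
rim=ray(c,J([[38,195],[188,200],[112,133],[110,278]]),.092);print('rim ctr',rim.mean(0),np.ptp(rim,axis=0))
for p in [[130,102],[205,255],[30,160],[240,180]]:
  g=ray(c,J(p),.076)[0]-ctr; print(p,'r',np.hypot(*g[:2]).round(4),'ang',np.degrees(np.arctan2(g[1],g[0])).round(1))
h=ray(c,H([[577,312],[716,216],[555,325],[740,200],[568,348],[757,218],[640,90],[495,192]]),.03);print('holder',h.round(4))
print('in w',np.linalg.norm(h[1]-h[0]),'out w',np.linalg.norm(h[5]-h[4]))
for a,b in [(0,1),(2,3),(4,5)]: d=h[a]-h[b];print('yaw',np.degrees(np.arctan2(d[1],d[0]))-90)
for a,b in [(6,1),(7,0)]: d=h[b]-h[a];print('yaw wall',np.degrees(np.arctan2(d[1],d[0])))
y=np.radians(10); m=(h[0]+h[1])/2; print('seat',m-.0315*np.array([np.cos(y),np.sin(y),0]))
E
```

```text
jar top [[ 0.3851 -0.3125  0.072 ]
 [ 0.415  -0.2631  0.072 ]
 [ 0.4646 -0.2954  0.072 ]
 [ 0.4338 -0.344   0.072 ]]
side [0.0578 0.0591 0.0575 0.058 ] ang [58.75402082 56.88274441 57.65177849 57.11446286]
ctr [ 0.42461211 -0.30377132  0.072     ]
rim ctr [ 0.42403728 -0.30462107  0.092     ] [0.02925389 0.03131087 0.        ]
[130, 102] r 0.0221 ang 155.8
[205, 255] r 0.0223 ang 1.2
[30, 160] r 0.0311 ang -132.1
[240, 180] r 0.0234 ang 64.0
holder [[ 0.6133 -0.0693  0.03  ]
 [ 0.6025 -0.0045  0.03  ]
 [ 0.6141 -0.0796  0.03  ]
 [ 0.6009  0.0062  0.03  ]
 [ 0.6264 -0.079   0.03  ]
 [ 0.6114  0.0096  0.03  ]
 [ 0.5405 -0.0124  0.03  ]
 [ 0.5498 -0.0778  0.03  ]]
in w 0.06570753649361061 out w 0.08981558260059529
yaw -170.5805008822333
yaw -171.26906884496105
yaw -170.3755281481848
yaw wall 7.286263909533428
yaw wall 7.589247550714617
seat [ 0.5768565  -0.04236463  0.03      ]
```

>>> arm_command(deltas=[0, 0, -0.034, -0.0757, -0.136, 0, 91, 0, 0, -0.034, -0.0757, -0.136, 0, 91, 0, 0, -0.034, -0.0757, -0.136, 0, 91, 0, 0, -0.034, -0.0757, -0.136, 0, 91, 0, 0, -0.034, -0.0757, -0.136, 0, 91, 0, 0, -0.034, -0.0757, -0.136, -0.05, 91, 0, 0, -0.034, -0.0757, -0.136, -0.1, 91, 0, 0, -0.034, -0.0757, -0.136, -0.147, 91, 0, 0, -0.034, -0.0757, -0.136, -0.147, 91, 0, 0, -0.034, -0.0757, -0.136, -0.147, 91, 0, 0, -0.034, -0.0757, -0.136, -0.147, 50, 0, 0, -0.034, -0.0757, -0.136, -0.147, 50, 0, 0, -0.034, -0.0757, -0.136, -0.147, 50, 0, 0, -0.034, -0.0757, -0.136, -0.147, 50, 0, 0, -0.034, -0.0757, -0.136, -0.147, 50], force=25)

```text
clock: 3.8
position: [0.4247, -0.3059, 0.0596]
ee_rot: [0.882, 3.014, 0.0]
force: [0.1, 1.7, 7.6]
width: 0.654
gripper_force: 24.9
```

```bash
python3 -c "
from h import *
st()"
```

```text
t 3.8 p [ 0.4247 -0.3059  0.0596] toolz [ 0.001 -0.    -1.   ] closeyaw 57.37 F [0.1 1.7 7.6] w 60.1 g 24.9 j [ 0.26  0.53  0.36  2.03 -0.31  0.63  1.83]
```

>>> arm_command(deltas=[0, 0, 0, 0, 0, 0.012, 50, 0, 0, 0.1, 0.008, 0.045, 0.012, 50, 0, 0, 0.2, 0.015, 0.09, 0.012, 50, 0, 0, 0.29, 0.023, 0.135, 0.012, 50, 0, 0, 0.38, 0.03, 0.18, 0.012, 50, 0, 0, 0.457, 0.0383, 0.225, 0.012, 50, 0, 0, 0.457, 0.0383, 0.2465, 0.012, 50, 0, 0, 0.457, 0.0383, 0.2465, 0.012, 50, 0, 0, 0.457, 0.0383, 0.2465, 0.012, 50, 0, 0, 0.457, 0.0383, 0.2465, 0.005, 50, 0, 0, 0.457, 0.0383, 0.2465, 0.001, 50, 0, 0, 0.457, 0.0383, 0.2465, 0.001, 50, 0, 0, 0.457, 0.0383, 0.2465, 0.001, 50])

```text
clock: 5.1
position: [0.4621, -0.0601, 0.0594]
ee_rot: [0.23, -3.132, 0.0]
force: [-0.5, -0.2, -3.4]
width: 0.651
gripper_force: 24.9
```

```bash
python3 - <<'E'
from h import *
s=st(); c=optics.calibration('wrist'); im=optics.get_image('wrist'); np.save('w3.npy',c); cv2.imwrite('pics/w3.png',im)
print(proj(c,[[.6025,-.0045,.03],[.6133,-.0693,.03]]))
E
```

```text
t 5.1 p [ 0.4621 -0.0601  0.0594] toolz [-0.001 -0.    -1.   ] closeyaw 98.4 F [-0.5 -0.2 -3.4] w 59.8 g 24.9 j [-0.12  0.45  0.17  2.16 -0.14  0.55  1.88]
[[372.56743733 444.58008007]
 [277.15705205 445.88348943]]
```

View pics/w3.png

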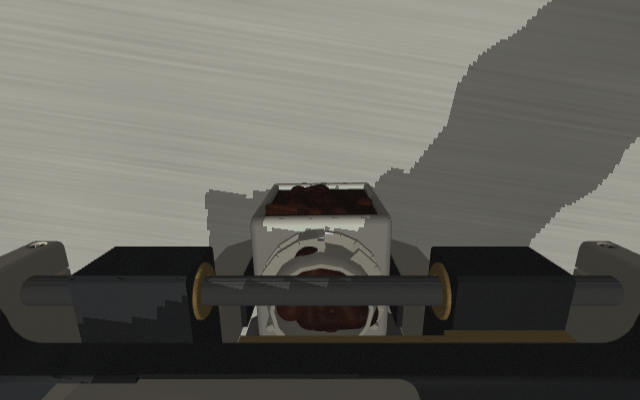

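The jar is held square. One thread opening faces the robot at (305,250), which agrees with jar yaw ≡ 8.4° mod 120. Inserting now.

>>> arm_command(deltas=[0, 0, 0, 0.02, 0.003, 0, 50, 0, 0, 0, 0.04, 0.006, 0, 50, 0, 0, 0, 0.055, 0.0082, 0, 50, 0, 0, 0, 0.065, 0.0097, 0, 50, 0, 0, 0, 0.075, 0.0112, 0, 50, 0, 0, 0, 0.085, 0.0127, 0, 50, 0, 0, 0, 0.093, 0.0139, 0, 50, 0, 0, 0, 0.1, 0.015, 0, 50, 0, 0, 0, 0.105, 0.0157, 0, 50, 0, 0, 0, 0.108, 0.0162, 0, 50, 0, 0, 0, 0.108, 0.0162, 0, 50])

```text
clock: 6.25
position: [0.5711, -0.043, 0.0597]
ee_rot: [-0.233, 3.132, -0.0]
force: [-0.4, -0.3, -0.3]
width: 0.651
gripper_force: 25.0
```

```bash
python3 -c "
from h import *
st()"
```

```text
t 6.25 p [ 0.5711 -0.043   0.0597] toolz [ 0.001  0.    -1.   ] closeyaw 98.5 F [-0.4 -0.3 -0.3] w 59.8 g 25.0 j [-0.15  0.57  0.18  1.9  -0.15  0.68  1.85]
```

Free so far. I'll press on in small steps until contact.

>>> arm_command(deltas=[0, 0, 0, 0.002, 0.0003, 0, 50, 0, 0, 0, 0.004, 0.0006, 0, 50, 0, 0, 0, 0.006, 0.0009, 0, 50, 0, 0, 0, 0.008, 0.0012, 0, 50, 0, 0, 0, 0.01, 0.0015, 0, 50, 0, 0, 0, 0.01, 0.0015, 0, 50])

```text
clock: 6.85
position: [0.5811, -0.0414, 0.0597]
ee_rot: [-0.233, 3.132, 0.0]
force: [-0.3, 0.1, -0.6]
width: 0.654
gripper_force: 25.0
```

```bash
python3 -c "
from h import *
st()"
```

```text
t 6.85 p [ 0.5811 -0.0414  0.0597] toolz [ 0.001  0.    -1.   ] closeyaw 98.51 F [-0.3  0.1 -0.6] w 60.0 g 25.0 j [-0.15  0.58  0.18  1.88 -0.15  0.7   1.84]
```

>>> arm_command(deltas=[0, 0, 0, 0.001, 0.0002, 0, 50, 0, 0, 0, 0.002, 0.0003, 0, 50, 0, 0, 0, 0.003, 0.0005, 0, 50, 0, 0, 0, 0.003, 0.0005, 0, 50])

```text
clock: 7.25
position: [0.5838, -0.041, 0.0597]
ee_rot: [-0.233, 3.133, -0.0]
force: [-1.9, -0.7, -1.1]
width: 0.651
gripper_force: 25.0
```

```bash
python3 -c "
from h import *
st()"
```

```text
t 7.25 p [ 0.5838 -0.041   0.0597] toolz [ 0. -0. -1.] closeyaw 98.5 F [-1.9 -0.7 -1.1] w 59.7 g 25.0 j [-0.15  0.59  0.18  1.87 -0.16  0.7   1.84]
```

Force is starting to rise, so contact is likely. A bit more.

>>> arm_command(deltas=[0, 0, 0, 0.001, 0.0002, 0, 50, 0, 0, 0, 0.002, 0.0003, 0, 50, 0, 0, 0, 0.003, 0.0005, 0, 50, 0, 0, 0, 0.003, 0.0005, 0, 50])

```text
clock: 7.65
position: [0.5868, -0.0405, 0.0597]
ee_rot: [-0.233, 3.133, 0.0]
force: [-1.2, 0.3, -2.7]
width: 0.656
gripper_force: 25.0
```

```bash
python3 -c "
from h import *
st()"
```

```text
t 7.65 p [ 0.5868 -0.0405  0.0597] toolz [ 0.  0. -1.] closeyaw 98.5 F [-1.2  0.3 -2.7] w 60.2 g 25.0 j [-0.15  0.59  0.18  1.86 -0.16  0.7   1.84]
```

>>> arm_command(deltas=[0, 0, 0, 0.001, 0.0002, 0, 50, 0, 0, 0, 0.002, 0.0003, 0, 50, 0, 0, 0, 0.003, 0.0005, 0, 50, 0, 0, 0, 0.004, 0.0006, 0, 50])

```text
clock: 8.05
position: [0.5906, -0.0399, 0.0597]
ee_rot: [-0.233, 3.133, 0.0]
force: [-1.8, 0.2, -1.8]
width: 0.654
gripper_force: 25.0
```

```bash
python3 - <<'E'
from h import *
st()
a=optics.get_image('scene'); c=optics.calibration('scene'); u,v=proj(c,[.577,-.042,.05])[0].astype(int); print(u,v)
cv2.imwrite('pics/s2.png',cv2.resize(a[v-50:v+45,u-65:u+65],None,fx=6,fy=6,interpolation=cv2.INTER_CUBIC))
E
```

```text
t 8.05 p [ 0.5906 -0.0399  0.0597] toolz [-0.  0. -1.] closeyaw 98.5 F [-1.8  0.2 -1.8] w 60.1 g 25.0 j [-0.15  0.59  0.18  1.85 -0.16  0.71  1.84]
315 214
```

View pics/s2.png

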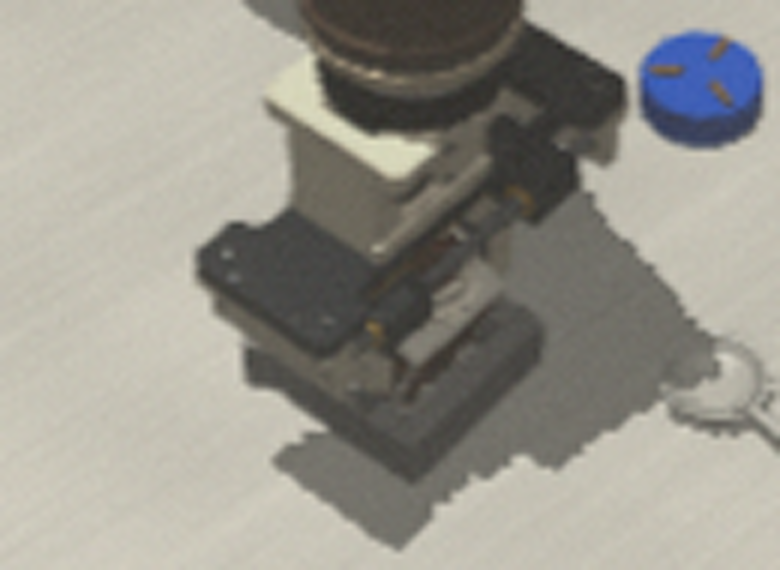

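The scene view shows the jar inside the U, close to the back wall (corner at (415,455) in the crop). I'm checking distances from this view.

```bash
python3 - <<'E'
from h import *
c=optics.calibration('scene')
S=lambda p:np.array(p)/6+[250,164]
print('outer back corners',ray(c,S([[415,452],[545,322]]),.03).round(4),'jar shoulder corners',ray(c,S([[405,362],[507,275]]),.072).round(4))
print('inner back top edge',ray(c,S([[395,405],[500,310]]),.03).round(4))
y=np.radians(8.5);u=np.array([np.cos(y),np.sin(y),0])
for a,b in [([[415,452],[545,322]],.03),([[405,362],[507,275]],.072),([[395,405],[500,310]],.03)]: print((ray(c,S(a),b)@u).round(4))
print('tcp',sensors.observe()['position']@u)
E
```

```text
outer back corners [[ 0.633  -0.0773  0.03  ]
 [ 0.6157  0.0126  0.03  ]] jar shoulder corners [[ 0.6188 -0.0697  0.072 ]
 [ 0.6106 -0.0058  0.072 ]]
inner back top edge [[ 0.6079 -0.0678  0.03  ]
 [ 0.5973  0.002   0.03  ]]
[0.6147 0.6108]
[0.6017 0.6031]
[0.5912 0.591 ]
tcp 0.578410338408045
```

```bash
python3 - <<'E'
from h import *
im=optics.get_image('wrist'); cv2.imwrite('pics/w4.png',im); a=cv2.imread('pics/w3.png')
c=optics.calibration('wrist'); s=sensors.observe(); r=R.from_rotvec(s['ee_rot']).as_matrix()
m=cv2.matchTemplate(im[150:275,225:420],a[195:243,262:380],cv2.TM_CCOEFF_NORMED); _,v,_,l=cv2.minMaxLoc(m); print(v,np.array(l)+[225,150],'was',[262,195])
for row in [(320,222)]:
  pass
# scale: rows per mm at shoulder height along tool x
p=s['position']; p=np.array([p[0],p[1],.072])
print(proj(c,[p+.03*r[:,0],p+.04*r[:,0],p+.03*r[:,0]+.03*r[:,1],p+.03*r[:,0]-.03*r[:,1]]))
for col in (265,300,340,370): print(col,a[205:235:2,col].mean(1).astype(int),im[205:235:2,col].mean(1).astype(int))
E
```

```text
0.9039721488952637 [255 204] was [262, 195]
[[323.1470651  220.37808234]
 [323.18699449 197.028824  ]
 [395.56476506 220.39125892]
 [250.72889921 220.36490567]]
265 [ 44  36  43  44  44  24  83 115 141 158 171 106 106 105 105] [ 48  67  87  77  25  22  20  17  22  65  99 127 145 167 183]
300 [ 23  21  19  20  22  41  93 122 145 161 174 177 176 133  65] [ 33  35  37  39  38  24  19  21  19  66  99 127 145 166 182]
340 [ 16  18  24  26  23  61 100 130 150 162 174 175 108 105  80] [ 23  29  31  32  34  43  62  49  26  65 100 126 147 105 181]
370 [ 19  15  12  16  16  57  72  85  92 101 106 106 106 107 105] [ 19  19  18  20  20  16  19  19  18  56  74  84  93 101 107]
```

The wrist comparison shows the jar's top has moved forward in the grip. It pitched about the pads once it met the wall. I'll back off, release it gently so it settles flat, then push its rear face with closed fingers.

>>> arm_command(deltas=[0, 0, 0, -0.004, -0.0006, 0, 50, 0, 0, 0, -0.008, -0.0012, 0, 50, 0, 0, 0, -0.011, -0.0016, 0, 50, 0, 0, 0, -0.011, -0.0016, 0, 50, 0, 0, 0, -0.011, -0.0016, 0, 62, 0, 0, 0, -0.011, -0.0016, 0, 66, 0, 0, 0, -0.011, -0.0016, 0, 80, 0, 0, 0, -0.011, -0.0016, 0, 80, 0, 0, 0, -0.011, -0.0016, 0, 80, 0, 0, 0, -0.011, -0.0016, 0, 80])

```text
clock: 9.15
position: [0.5795, -0.0416, 0.0597]
ee_rot: [-0.233, 3.133, 0.0]
force: [-0.7, -0.2, -0.7]
width: 0.871
gripper_force: 0.0
```

```bash
python3 - <<'E'
from h import *
st()
im=optics.get_image('wrist'); cv2.imwrite('pics/w5.png',im);a=cv2.imread('pics/w3.png')
for col in (265,300,370): print(col,a[195:235:2,col].mean(1).astype(int),im[195:235:2,col].mean(1).astype(int))
E
```

```text
t 9.15 p [ 0.5795 -0.0416  0.0597] toolz [ 0.  0. -1.] closeyaw 98.5 F [-0.7 -0.2 -0.7] w 79.9 g 0.0 j [-0.15  0.58  0.18  1.88 -0.15  0.69  1.84]
265 [ 89  76  65  62  58  44  36  43  44  44  24  83 115 141 158 171 106 106
 105 105] [178 179 178 179 179 178 178 179 178 178 176 159 152 107  94  90  93  95
  98 100]
300 [ 15  12  14  18  17  23  21  19  20  22  41  93 122 145 161 174 177 176
 133  65] [62 24 35 35 36 38 42 46 56 66 74 72 69 68 59 51 42 40 38 36]
370 [ 66  61  23  23  26  19  15  12  16  16  57  72  85  92 101 106 106 106
 107 105] [176 176 176 176  76  73  81  88  82  98 166 176 139 118 119  93  81  62
  58  36]
```

>>> arm_command(deltas=[0, 0, 0, 0, 0, 0.05, 80, 0, 0, 0, 0, 0, 0.1, 80, 0, 0, 0, 0, 0, 0.14, 80, 0, 0, 0, 0, 0, 0.14, 80, 0, 0, 0, 0, 0, 0.14, 80])

```text
clock: 9.7
position: [0.5799, -0.0415, 0.2007]
ee_rot: [-0.233, 3.131, 0.0]
force: [-0.6, -0.4, -1.5]
width: 0.873
gripper_force: 0.0
```

```bash
python3 - <<'E'
from h import *
st();c=optics.calibration('wrist'); np.save('w6.npy',c)
im=optics.get_image('wrist'); cv2.imwrite('pics/w6raw.png',im)
print(proj(c,[.58,-.042,.072]))
cv2.imwrite('pics/w6.png',cv2.resize(im[100:290,220:440],None,fx=3.6,fy=3.1,interpolation=cv2.INTER_CUBIC))
E
```

```text
t 9.7 p [ 0.5799 -0.0415  0.2007] toolz [ 0.002  0.    -1.   ] closeyaw 98.5 F [-0.6 -0.4 -1.5] w 80.2 g 0.0 j [-0.19  0.41  0.23  1.76 -0.11  0.99  1.8 ]
[[321.68055967 199.95131629]]
```

View pics/w6.png

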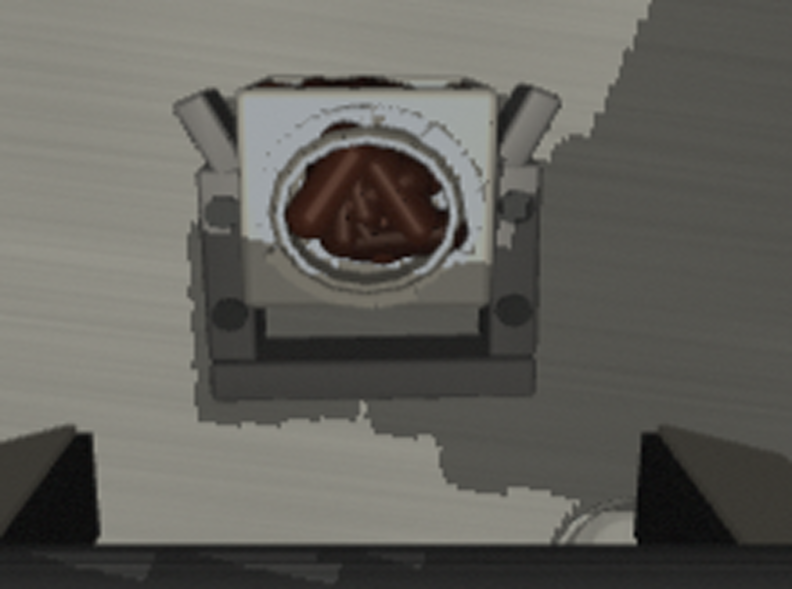

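The jar stands flat and square in the U, with its top corners at (238,90), (497,92), (492,303) and (248,303). It is about 2 cm short of the back wall, whose inner top edge is at row 359.

```bash
python3 - <<'E'
from h import *
c=np.load('w6.npy',allow_pickle=True).item()
W=lambda p:np.array(p)/[3.6,3.1]+[220,100]
t=ray(c,W([[238,90],[497,92],[492,303],[248,303]]),.072);b=ray(c,W([[210,359],[538,359],[212,398],[536,398]]),.03)
y=np.radians(8.7);u=np.array([np.cos(y),np.sin(y),0]);v=np.array([-u[1],u[0],0])
print(t.round(4),'jar ctr u,v',t.mean(0)@u,t.mean(0)@v,(t@u).round(4),(t@v).round(4)); print('wall',(b@u).round(4),(b@v).round(4))
d=t[1]-t[0];print('yaw',np.degrees(np.arctan2(d[1],d[0]))-90); d=b[1]-b[0];print('yaw',np.degrees(np.arctan2(d[1],d[0]))-90)
r=ray(c,W([[272,205],[465,205],[368,123],[368,293]]),.092);print('rim',(r@u).round(4),(r@v).round(4))
g=ray(c,W([345,127]),.078)[0]-t.mean(0);print('gap?',np.hypot(*g[:2]),np.degrees(np.arctan2(g[1],g[0])))
s=sensors.observe()['position'];print('tcp',s@u,s@v)
E
```

```text
[[ 0.5255 -0.0792  0.072 ]
 [ 0.5174 -0.0217  0.072 ]
 [ 0.5736 -0.0126  0.072 ]
 [ 0.5822 -0.0701  0.072 ]] jar ctr u,v 0.536418384689483 -0.1285204913025425 [0.5075 0.5082 0.5651 0.5649] [-0.1578 -0.0997 -0.0993 -0.1573]
wall [0.595  0.5953 0.6084 0.6087] [-0.173  -0.0812 -0.1729 -0.0812]
yaw 8.016789418027741
yaw 8.51913566924172
rim [0.5344 0.5345 0.5143 0.557 ] [-0.1493 -0.108  -0.1287 -0.1288]
gap? 0.020577491957984095 -156.53497199336692
tcp 0.5661841696349077 -0.12857516170851088
```

>>> arm_command(deltas=[0, 0, 0, -0.05, -0.0073, 0, 0, 0, 0, 0, -0.091, -0.0133, 0, 0, 0, 0, 0, -0.091, -0.0133, -0.03, 0, 0, 0, 0, -0.091, -0.0133, -0.08, 0, 0, 0, 0, -0.091, -0.0133, -0.12, 0, 0, 0, 0, -0.091, -0.0133, -0.1467, 0, 0, 0, 0, -0.091, -0.0133, -0.1467, 0, 0, 0, 0, -0.091, -0.0133, -0.1467, 0, 0, 0, 0, -0.081, -0.0118, -0.1467, 0, 0, 0, 0, -0.074, -0.0107, -0.1467, 0, 0, 0, 0, -0.069, -0.01, -0.1467, 0, 0, 0, 0, -0.064, -0.0092, -0.1467, 0, 0, 0, 0, -0.059, -0.0085, -0.1467, 0, 0, 0, 0, -0.054, -0.0077, -0.1467, 0, 0, 0, 0, -0.051, -0.0073, -0.1467, 0, 0, 0, 0, -0.051, -0.0073, -0.1467, 0])

```text
clock: 11.35
position: [0.5294, -0.0487, 0.053]
ee_rot: [-0.233, 3.132, -0.0]
force: [-0.5, 0.5, -0.9]
width: 0.005
gripper_force: 0.2
```

```bash
cat >> h.py <<'E'
def uv():
    s=st(); y=np.radians(8.7);p=s['position'];print('u,v',round(p[0]*np.cos(y)+p[1]*np.sin(y),4),round(p[1]*np.cos(y)-p[0]*np.sin(y),4)); return s
E
python3 -c "
from h import *
uv()"
```

```text
t 11.35 p [ 0.5294 -0.0487  0.053 ] toolz [ 0.001  0.    -1.   ] closeyaw 98.51 F [-0.5  0.5 -0.9] w 0.5 g 0.2 j [-0.14  0.53  0.18  2.01 -0.16  0.61  1.87]
u,v 0.5159 -0.1282
```

Next I push in 2 mm steps to u≈0.526 and read the force.

>>> arm_command(deltas=[0, 0, 0, 0.002, 0.0003, 0, 0, 0, 0, 0, 0.004, 0.0006, 0, 0, 0, 0, 0, 0.006, 0.0009, 0, 0, 0, 0, 0, 0.008, 0.0012, 0, 0, 0, 0, 0, 0.0095, 0.0014, 0, 0, 0, 0, 0, 0.0095, 0.0014, 0, 0])

```text
clock: 11.95
position: [0.5366, -0.0478, 0.0528]
ee_rot: [0.232, -3.13, -0.0]
force: [-8.2, -2.5, 4.5]
width: 0.006
gripper_force: 3.9
```

```bash
python3 -c "
from h import *
uv()"
```

```text
t 11.95 p [ 0.5366 -0.0478  0.0528] toolz [-0.003 -0.    -1.   ] closeyaw 98.49 F [-8.2 -2.5  4.5] w 0.5 g 3.9 j [-0.14  0.54  0.18  1.99 -0.16  0.63  1.86]
u,v 0.5232 -0.1284
```

>>> arm_command(deltas=[0, 0, 0, -0.01, -0.0015, 0, 0, 0, 0, 0, -0.03, -0.0045, 0, 0, 0, 0, 0, -0.03, -0.0045, 0.04, 60, 0, 0, 0, -0.03, -0.0045, 0.09, 91, 0, 0, 0, 0, 0, 0.12, 91, 0, 0, 0, 0.04, 0.0066, 0.147, 91, 0, 0, 0, 0.04, 0.0066, 0.147, 91, 0, 0, 0, 0.04, 0.0066, 0.147, 91, 0, 0, 0, 0.04, 0.0066, 0.147, 91])

```text
clock: 12.85
position: [0.5769, -0.041, 0.1991]
ee_rot: [0.232, -3.132, -0.0]
force: [-0.4, -0.4, 0.3]
width: 0.565
gripper_force: 0.0
```

```bash
python3 - <<'E'
from h import *
uv();c=optics.calibration('wrist'); np.save('w7.npy',c); a=cv2.imread('pics/w6raw.png')
im=optics.get_image('wrist'); cv2.imwrite('pics/w7raw.png',im)
c6=np.load('w6.npy',allow_pickle=True).item()
# template of jar top from w6 (raw rows 128-199, cols 285-359)
T=a[126:202,283:361]; m=cv2.matchTemplate(im,T,cv2.TM_CCOEFF_NORMED); _,v,_,l=cv2.minMaxLoc(m); print('match',v,l,'was (283,126)')
d=np.array(l)-[283,126]
W=lambda p:np.array(p)/[3.6,3.1]+[220,100]
t=ray(c,W([[238,90],[497,92],[492,303],[248,303]])+d,.072); y=np.radians(8.7);u=np.array([np.cos(y),np.sin(y),0]);w=np.array([-u[1],u[0],0])
print('jar',t.mean(0),t.mean(0)@u,t.mean(0)@w)
# side profile for outer edges through jar top
for row in (l[1]+10,l[1]+66): print(row,im[row,l[0]-8:l[0]+12].mean(1).astype(int),im[row,l[0]+66:l[0]+86].mean(1).astype(int))
for col in (l[0]+8,l[0]+70): print(col,im[l[1]-8:l[1]+12,col].mean(1).astype(int),im[l[1]+64:l[1]+90,col].mean(1).astype(int))
E
```

```text
t 12.85 p [ 0.5769 -0.041   0.1991] toolz [-0.001  0.    -1.   ] closeyaw 98.49 F [-0.4 -0.4  0.3] w 51.9 g 0.0 j [-0.19  0.4   0.24  1.76 -0.11  0.99  1.8 ]
u,v 0.564 -0.1278
match 0.73676997423172 (283, 165) was (283,126)
jar [ 0.57911711 -0.04051278  0.072     ] 0.5663257218748082 -0.12764436405706814
175 [ 58  71  72  71  55  56  72  73  72  72  73 119 150 167 171 171 171 171
 171 171] [169 169 169 168 168 161 136 104  72 110  98  78  68  42  43  52  58  64
  66  56]
231 [ 84  84  78  57  63  64  63  63  64  63  63  64  63  73  88  97 101 101
 101 101] [100 100 101 102  92  83  55  62  62  63  66  65  64  65  66  67  68  66
  77  85]
291 [ 87  85  77  65  59  59  49  49  51  63 100 132 155 168 171 171 171 172
 171 171] [101 102 101  94  88  85  84  83  84  83 129 143 146 147 147 145 145 144
 141 141 140 142 142 141 140 143]
353 [ 38  37  37  37  32  39  54  56  55  82 112 136 155 167 169 169 168 168
 168 168] [92 93 92 86 86 86 86 87 87 87 87 87 85 86 87 84 83 85 86 88 87 87 89 88
 87 85]
```

```bash
python3 - <<'E'
from h import *
c=np.load('w7.npy',allow_pickle=True).item()
t=ray(c,[[286,168],[356.5,168],[354,233],[288.5,233]],.072);y=np.radians(8.7);u=np.array([np.cos(y),np.sin(y),0]);w=np.array([-u[1],u[0],0])
print(t.round(4),t.mean(0),(t@u).round(4),(t@w).round(4))
# lid, from w1
c=np.load('w1.npy',allow_pickle=True).item(); im=cv2.imread('pics/w1.png'); h=cv2.cvtColor(im,cv2.COLOR_BGR2HSV)
m=((h[...,0]>15)&(h[...,0]<40)&(h[...,1]>50)).astype(np.uint8); m[:170]=0;m[245:]=0;m[:,:300]=0;m[:,380:]=0
m=cv2.morphologyEx(m,cv2.MORPH_CLOSE,np.ones((5,5))); k=max(cv2.findContours(m,0,2)[0],key=cv2.contourArea); print(cv2.boundingRect(k),cv2.contourArea(k)); e=cv2.fitEllipse(cv2.convexHull(k)); print(e)
L=ray(c,e[0],.023)[0]; print('lid',L)
for p in [(339,192),(327,213),(351,212)]:
  g=ray(c,p,.024)[0]-ray(c,(339,204.5),.023)[0]; print(np.hypot(*g[:2]),np.degrees(np.arctan2(g[1],g[0])))
E
```

```text
[[ 0.5532 -0.075   0.072 ]
 [ 0.5446 -0.0171  0.072 ]
 [ 0.6016 -0.0091  0.072 ]
 [ 0.6101 -0.066   0.072 ]] [ 0.5773803  -0.04180719  0.072     ] [0.5355 0.5357 0.5933 0.5931] [-0.1578 -0.0993 -0.1    -0.1576]
(315, 180, 48, 43) 769.0
((338.4848327636719, 204.07064819335938), (47.21945571899414, 47.856510162353516), 165.9894256591797)
lid [0.50070573 0.29246129 0.023     ]
0.01646467641245987 156.71326639959614
0.018624487947935326 -78.44308354128596
0.018038520110059308 33.56083173762834
```

>>> arm_command(deltas=[0, 0, -0.09, -0.01, 0.045, 0, 76, 0, 0, -0.18, -0.02, 0.09, 0, 76, 0, 0, -0.27, -0.03, 0.135, 0, 76, 0, 0, -0.36, -0.04, 0.18, 0, 76, 0, 0, -0.45, -0.055, 0.225, 0, 76, 0, 0, -0.54, -0.065, 0.27, 0, 76, 0, 0, -0.628, -0.076, 0.315, -0.02, 76, 0, 0, -0.628, -0.076, 0.333, -0.05, 76, 0, 0, -0.628, -0.076, 0.333, -0.05, 76, 0, 0, -0.628, -0.076, 0.333, -0.05, 76, 0, 0, -0.628, -0.076, 0.333, -0.05, 76])

```text
clock: 14.0
position: [0.5028, 0.2902, 0.1508]
ee_rot: [1.281, 2.867, -0.0]
force: [-0.9, -0.4, 0.3]
width: 0.826
gripper_force: 0.0
```

```bash
cat > lid.py <<'E'
from h import *
st(); c=optics.calibration('wrist'); im=optics.get_image('wrist'); np.save('w8.npy',c); cv2.imwrite('pics/w8raw.png',im)
u,v=proj(c,[.501,.292,.023])[0]; print('expect',u,v)
h=cv2.cvtColor(im,cv2.COLOR_BGR2HSV); X=int(u);Y=int(v);o=np.array([X-60,Y-60]); sub=h[Y-60:Y+60,X-60:X+60]
m=((sub[...,0]>15)&(sub[...,0]<40)&(sub[...,1]>50)&(sub[...,2]>40)).astype(np.uint8)
m=cv2.morphologyEx(m,cv2.MORPH_OPEN,np.ones((3,3)))
k=max(cv2.findContours(m,0,2)[0],key=cv2.contourArea); e=cv2.fitEllipse(cv2.convexHull(k)); print('ell',np.array(e[0])+o,e[1],'edge mm',np.ptp(ray(c,k[:,0]+o,.02),axis=0))
# bars: non-cream holes inside the hull
f=np.zeros_like(m); cv2.fillPoly(f,[cv2.convexHull(k)],1); f=cv2.erode(f,np.ones((9,9)))
n,lab,stt,cen=cv2.connectedComponentsWithStats(((f==1)&(m==0)).astype(np.uint8))
L=ray(c,np.array(e[0])+o,.021)[0]; print('lid',L)
P=[ray(c,cen[i]+o,.024)[0] for i in range(1,n) if stt[i,4]>25]
for p in P: print('bar',p.round(4),'r',np.hypot(*(p-L)[:2]).round(4),'ang',np.degrees(np.arctan2(*(p-L)[1::-1])).round(1))
if len(P)==3: M=np.mean(P,0); print('bars ctr',M,[np.degrees(np.arctan2(*(p-M)[1::-1]))%120 for p in P])
E
python3 lid.py; python3 -c "
from h import *
c=optics.calibration('top');print('round jar',ray(c,[212,167],.088))"
```

```text
t 14.0 p [0.5028 0.2902 0.1508] toolz [ 0.001 -0.    -1.   ] closeyaw 41.85 F [-0.9 -0.4  0.3] w 75.8 g 0.0 j [-0.88  0.47  0.37  1.82 -0.21  0.89  0.32]
expect 321.0727013493268 197.24507836874022
ell [322.99370193 196.32538986] (69.36427307128906, 69.7467269897461) edge mm [0.06075702 0.06139673 0.        ]
lid [0.50203685 0.29331519 0.021     ]
round jar [[0.6574627  0.26693528 0.088     ]]
```

>>> arm_command(deltas=[0, 0, 0, 0.0005, 0.001, -0.05, 76, 0, 0, 0, 0.0005, 0.001, -0.1, 76, 0, 0, 0, 0.0005, 0.001, -0.1255, 76, 0, 0, 0, 0.0005, 0.001, -0.1255, 76, 0, 0, 0, 0.0005, 0.001, -0.1255, 76])

```text
clock: 14.55
position: [0.5036, 0.2923, 0.0258]
ee_rot: [1.28, 2.868, 0.001]
force: [-0.3, 0.6, -0.0]
width: 0.832
gripper_force: 0.0
```

```bash
python3 - <<'E'
from h import *
st()
c=np.load('w8.npy',allow_pickle=True).item(); im=cv2.imread('pics/w8raw.png'); g=im[...,1].astype(float)
L=np.array([.502,.2933,.0235]); a=np.arange(0,360,2.)
prof=[]
for t in a:
  q=[L+[r*np.cos(np.radians(t)),r*np.sin(np.radians(t)),0] for r in np.linspace(.014,.021,5)]
  p=proj(c,q).astype(np.float32); prof.append(cv2.remap(im[...,1],p[:,0],p[:,1],cv2.INTER_LINEAR).mean())
prof=np.array(prof); f=prof.reshape(3,60).mean(0); print(f.astype(int)); print('darkest mod 120',a[np.argmin(f)]); print(a[np.argsort(prof)[:18]])
E
```

```text
t 14.55 p [0.5036 0.2923 0.0258] toolz [ 0.001  0.    -1.   ] closeyaw 41.88 F [-0.3  0.6 -0. ] w 76.4 g 0.0 j [-0.82  0.64  0.29  1.9  -0.29  0.64  0.38]
[108 108 108 108 108 107 107 106 105 102  99  95  92  91  90  87  76  63
  61  66  72  76  76  79  85  94 101 105 108 110 108 108 110 112 111 110
 112 112 110 111 112 111 111 110 111 110 108 108 109 108 108 108 108 108
 108 108 107 108 108 108]
darkest mod 120 36.0
[276. 282. 280. 278. 284.  34. 286.  28. 160. 162. 158.  30.  26.  32.
 156. 164.  24. 274.]
```

>>> arm_command(deltas=[0, 0, 0, -0.001, 0.001, -0.0015, 76, 0, 0, 0, -0.001, 0.001, -0.0015, 76, 0, 0, 0, -0.001, 0.001, -0.0015, 50, 0, 0, 0, -0.001, 0.001, -0.0015, 50, 0, 0, 0, -0.001, 0.001, -0.0015, 50, 0, 0, 0, -0.001, 0.001, -0.0015, 50, 0, 0, 0, -0.001, 0.001, -0.0015, 50], force=20)

```text
clock: 15.25
position: [0.5017, 0.2943, 0.0235]
ee_rot: [1.278, 2.87, 0.001]
force: [-1.8, 0.5, 6.7]
width: 0.651
gripper_force: 20.0
```

```bash
python3 -c "
from h import *
st()"
```

```text
t 15.25 p [0.5017 0.2943 0.0235] toolz [ 0.  0. -1.] closeyaw 41.98 F [-1.8  0.5  6.7] w 59.8 g 20.0 j [-0.82  0.65  0.29  1.9  -0.3   0.63  0.38]
```

>>> arm_command(deltas=[0, 0, 0, 0, 0, 0.05, 50, 0, 0, 0, 0, 0, 0.1, 50, 0, 0, 0, 0, -0.03, 0.14, 50, 0, 0, 0, 0.01, -0.075, 0.15, 50, 0, 0, 0, 0.02, -0.12, 0.15, 50, 0, 0, 0, 0.03, -0.165, 0.15, 50, 0, 0, 0, 0.04, -0.21, 0.15, 50, 0, 0, 0, 0.05, -0.255, 0.15, 50, 0, 0, 0, 0.062, -0.3, 0.15, 50, 0, 0, 0, 0.0751, -0.3354, 0.15, 50, 0, 0, 0, 0.0751, -0.3354, 0.13, 50, 0, 0, 0, 0.0751, -0.3354, 0.1165, 50, 0, 0, 0, 0.0751, -0.3354, 0.1165, 50, 0, 0, 0, 0.0751, -0.3354, 0.1165, 50, 0, 0, 0, 0.0751, -0.3354, 0.1165, 50])

```text
clock: 16.75
position: [0.5769, -0.0402, 0.1401]
ee_rot: [1.276, 2.87, 0.001]
force: [-0.1, -0.1, -0.4]
width: 0.652
gripper_force: 20.0
```

```bash
python3 -c "
from h import *
uv()"
```

```text
t 16.75 p [ 0.5769 -0.0402  0.1401] toolz [ 0.001  0.    -1.   ] closeyaw 42.07 F [-0.1 -0.1 -0.4] w 59.8 g 20.0 j [-0.32  0.49  0.42  1.84 -0.25  0.87  0.95]
u,v 0.5641 -0.127
```

>>> arm_command(deltas=[0, 0, 0, 0, -0.001, -0.01, 50, 0, 0, 0, 0, -0.001, -0.02, 50, 0, 0, 0, 0, -0.001, -0.026, 50, 0, 0, 0, 0, -0.001, -0.029, 50, 0, 0, 0, 0, -0.001, -0.031, 50, 0, 0, 0, 0, -0.001, -0.032, 50, 0, 0, 0, 0, -0.001, -0.032, 50])

```text
clock: 17.45
position: [0.5764, -0.0422, 0.1077]
ee_rot: [-1.278, -2.869, -0.0]
force: [-1.3, 1.6, 1.3]
width: 0.654
gripper_force: 20.0
```

```bash
python3 -c "
from h import *
uv()"
```

```text
t 17.45 p [ 0.5764 -0.0422  0.1077] toolz [-0.  0. -1.] closeyaw 41.98 F [-1.3  1.6  1.3] w 60.0 g 20.0 j [-0.3   0.53  0.4   1.87 -0.28  0.8   0.98]
u,v 0.5634 -0.1289
```

>>> arm_command(deltas=[0, 0, 0, 0, 0, -0.001, 50, 0, 0, 0, 0, 0, -0.002, 50, 0, 0, 0, 0, 0, -0.002, 50])

```text
clock: 17.75
position: [0.577, -0.0425, 0.1069]
ee_rot: [1.278, 2.868, 0.002]
force: [-4.9, 0.0, 13.4]
width: 0.655
gripper_force: 20.0
```

```bash
python3 -c "
from h import *
uv()"
```

```text
t 17.75 p [ 0.577  -0.0425  0.1069] toolz [ 0.001  0.    -1.   ] closeyaw 41.96 F [-4.9  0.  13.4] w 60.1 g 20.0 j [-0.3   0.53  0.4   1.87 -0.28  0.8   0.98]
u,v 0.5639 -0.1293
```

>>> arm_command(deltas=[0, 0, 0.05, -0.0008, 0.0003, 0.0006, 50, 0, 0, 0.12, -0.0008, 0.0003, 0.0009, 50, 0, 0, 0.2, -0.0008, 0.0003, 0.0012, 50, 0, 0, 0.28, -0.0008, 0.0003, 0.0014, 50, 0, 0, 0.333, -0.0008, 0.0003, 0.0015, 50, 0, 0, 0.333, -0.0008, 0.0003, 0.0015, 50])

```text
clock: 18.35
position: [0.5764, -0.043, 0.1077]
ee_rot: [0.492, 3.101, -0.0]
force: [-0.6, -1.8, 4.6]
width: 0.651
gripper_force: 20.0
```

```bash
python3 -c "
from h import *
uv()"
```

```text
t 18.35 p [ 0.5764 -0.043   0.1077] toolz [ 0.002 -0.001 -1.   ] closeyaw 71.98 F [-0.6 -1.8  4.6] w 59.8 g 20.0 j [-0.2   0.51  0.25  1.86 -0.17  0.79  1.4 ]
u,v 0.5633 -0.1296
```

>>> arm_command(deltas=[0, 0, 0.06, 0.0003, 0.0008, 0, 50, 0, 0, 0.12, 0.0003, 0.0008, 0, 50, 0, 0, 0.15, 0.0003, 0.0008, 0, 50, 0, 0, 0.15, 0.0003, 0.0008, -0.001, 50, 0, 0, 0.15, 0.0003, 0.0008, -0.002, 50, 0, 0, 0.15, 0.0003, 0.0008, -0.002, 50])

```text
clock: 18.95
position: [0.5769, -0.0416, 0.1064]
ee_rot: [0.13, 3.137, 0.0]
force: [-4.8, -1.5, 15.1]
width: 0.652
gripper_force: 20.0
```

```bash
python3 -c "
from h import *
uv()"
```

```text
t 18.95 p [ 0.5769 -0.0416  0.1064] toolz [ 0.002 -0.    -1.   ] closeyaw 85.24 F [-4.8 -1.5 15.1] w 59.9 g 20.0 j [-0.16  0.51  0.19  1.86 -0.13  0.78  1.59]
u,v 0.564 -0.1284
```

>>> arm_command(deltas=[0, 0, 0, -0.0006, 0, 0.001, 50, 0, 0, 0.03, -0.0006, 0, 0.001, 50, 0, 0, 0.06, -0.0006, 0, 0.001, 50, 0, 0, 0.06, -0.0006, 0, 0.001, 50], force=35)

```text
clock: 19.35
position: [0.5759, -0.041, 0.1061]
ee_rot: [-0.021, 3.141, 0.0]
force: [1.0, -0.1, 0.2]
width: 0.648
gripper_force: 35.0
```

```bash
python3 -c "
from h import *
s=uv();print(s['ft_torque'])"
```

```text
t 19.35 p [ 0.5759 -0.041   0.1061] toolz [ 0.001  0.    -1.   ] closeyaw 90.76 F [ 1.  -0.1  0.2] w 59.5 g 35.0 j [-0.14  0.51  0.16  1.86 -0.11  0.78  1.67]
u,v 0.563 -0.1276
[ 0.07573098 -0.07753899  0.05313847]
```

>>> arm_command(deltas=[0, 0, 0, 0.0006, -0.0005, -0.001, 50, 0, 0, 0, 0.0006, -0.0005, -0.002, 50, 0, 0, 0, 0.0006, -0.0005, -0.003, 50, 0, 0, 0, 0.0006, -0.0005, -0.003, 50])

```text
clock: 19.75
position: [0.5764, -0.0412, 0.105]
ee_rot: [-0.02, 3.14, 0.002]
force: [-8.8, 1.8, 24.0]
width: 0.652
gripper_force: 35.0
```

```bash
python3 -c "
from h import *
s=uv();print(s['ft_torque'])"
```

```text
t 19.75 p [ 0.5764 -0.0412  0.105 ] toolz [ 0.001  0.001 -1.   ] closeyaw 90.71 F [-8.8  1.8 24. ] w 59.9 g 35.0 j [-0.14  0.51  0.16  1.86 -0.11  0.78  1.67]
u,v 0.5636 -0.1279
[ 0.28917764  1.77737493 -0.01087911]
```

>>> arm_command(deltas=[0, 0, 0, 0, 0, 0.002, 50, 0, 0, 0, 0, 0, 0.002, 78, 0, 0, 0, 0, 0, 0.002, 78, 0, 0, 0, 0, 0, 0.03, 78, 0, 0, 0, 0, 0, 0.07, 85, 0, 0, 0, 0, 0, 0.1, 85, 0, 0, 0, 0, 0, 0.1, 85, 0, 0, 0, 0, 0, 0.1, 85])

```text
clock: 20.55
position: [0.5764, -0.0417, 0.2032]
ee_rot: [-0.022, 3.14, 0.0]
force: [0.0, -0.5, -0.8]
width: 0.927
gripper_force: 0.0
```

```bash
cat > lidon.py <<'E'
from h import *
import sys
st(); zt=float(sys.argv[1]); c=optics.calibration('wrist'); im=optics.get_image('wrist'); np.save('w9.npy',c); cv2.imwrite('pics/w9raw.png',im)
L=np.array([.577,-.0418,zt]); u,v=proj(c,L)[0]; X=int(u);Y=int(v);o=np.array([X-70,Y-70]); print(X,Y)
h=cv2.cvtColor(im,cv2.COLOR_BGR2HSV)[Y-70:Y+70,X-70:X+70]
m=((h[...,0]>15)&(h[...,0]<40)&(h[...,1]>50)&(h[...,2]>40)).astype(np.uint8); m=cv2.morphologyEx(m,cv2.MORPH_OPEN,np.ones((3,3)))
k=max(cv2.findContours(m,0,2)[0],key=cv2.contourArea); e=cv2.fitEllipse(cv2.convexHull(k)); L=ray(c,np.array(e[0])+o,zt)[0]
print('lid',L,'ell',np.array(e[0])+o,e[1],'size',np.ptp(ray(c,k[:,0]+o,zt),axis=0))
a=np.arange(0,360,2.); prof=[]
for t in a:
  p=proj(c,[L+[r*np.cos(np.radians(t)),r*np.sin(np.radians(t)),0] for r in np.linspace(.014,.021,5)]).astype(np.float32)
  prof.append(cv2.remap(im[...,1],p[:,0],p[:,1],cv2.INTER_LINEAR).mean())
prof=np.array(prof); f=prof.reshape(3,60).mean(0); print(f.astype(int)); print(a[np.argsort(prof)[:18]])
cv2.imwrite('pics/w9.png',cv2.resize(im[Y-70:Y+70,X-90:X+90],None,fx=4.2,fy=4.2,interpolation=cv2.INTER_CUBIC))
E
python3 lidon.py .107
```

```text
t 20.55 p [ 0.5764 -0.0417  0.2032] toolz [ 0.001  0.    -1.   ] closeyaw 90.81 F [ 0.  -0.5 -0.8] w 85.1 g 0.0 j [-0.16  0.4   0.19  1.76 -0.09  0.99  1.65]
322 212
lid [ 0.57499546 -0.04196165  0.107     ] ell [321.87221527 209.61342621] (77.16413879394531, 77.88201141357422) size [5.92782176e-02 5.88476155e-02 5.55111512e-17]
[ 95  95  95  95  95  95  96  96  95  96  95  95  95  95  95  95  95  96
  97  97  98  99  99 100 100 100 101 101 101 101  99  97  95  92  90  88
  87  86  86  85  81  72  65  67  68  68  68  68  68  73  80  87  92  94
  95  95  96  95  95  95]
[ 80. 330. 334. 328. 326. 332. 336.  78.  76.  74.  72. 210. 214.  70.
 212.  82. 338. 204.]
```

View pics/w9.png

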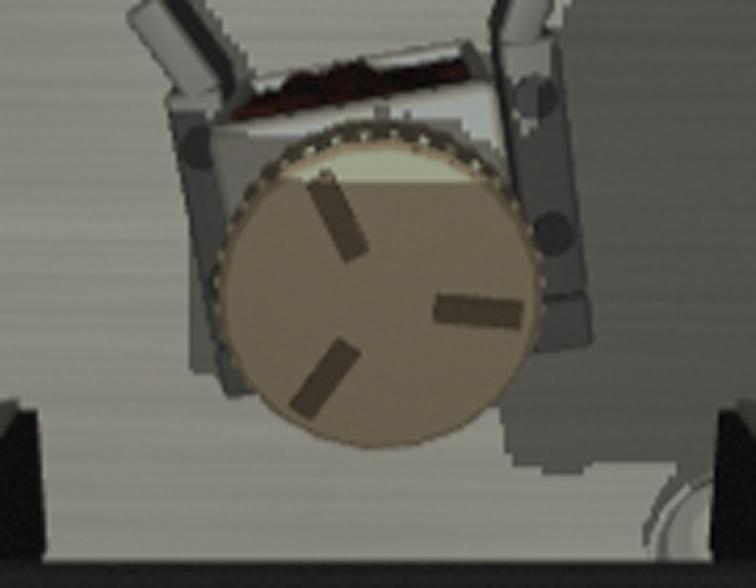

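The lid sits level with its bars at about 86°, 207° and 325°. So T is about 77°, right at the edge of the drop window, with the jar still square. I'll turn forward ~5° to mid-window and let go so that it can centre itself and drop.

>>> arm_command(deltas=[0, 0, 0, 0, 0, -0.05, 85, 0, 0, 0, 0, 0, -0.09, 80, 0, 0, 0, 0, 0, -0.0975, 78, 0, 0, 0, 0, 0, -0.0975, 78, 0, 0, 0, 0, 0, -0.0975, 50, 0, 0, 0, 0, 0, -0.0975, 50, 0, 0, 0, 0, 0, -0.0975, 50, 0, 0, -0.03, -0.0005, 0, -0.0975, 50, 0, 0, -0.06, -0.001, 0, -0.0975, 50, 0, 0, -0.06, -0.001, 0, -0.0975, 50, 0, 0, -0.06, -0.001, 0, -0.0975, 70, 0, 0, -0.06, -0.001, 0, -0.0975, 78, 0, 0, -0.06, -0.001, 0, -0.0975, 78, 0, 0, -0.06, -0.001, -0.06, 80, 0, 0, 0, 0, 0, 0, 85, 0, 0, 0, 0, 0, 0, 85, 0, 0, 0, 0, 0, 0, 85], force=20)

```text
schema error: expected a multiple of 7 numbers
```

```bash
python3 lidon.py .107; python3 - <<'E'
from h import *
a=cv2.imread('pics/w9raw.png')
print([int(x) for x in a[225:275,322].mean(1)])
E
```

```text
t 20.6 p [ 0.5757 -0.0416  0.2022] toolz [-0.001  0.    -1.   ] closeyaw 90.82 F [0.5 0.4 0. ] w 84.9 g 0.0 j [-0.16  0.4   0.19  1.76 -0.09  0.99  1.65]
321 213
lid [ 0.57533161 -0.04192219  0.107     ] ell [321.83877563 211.46843719] (76.36861419677734, 78.2824478149414) size [5.57802477e-02 5.92462950e-02 5.55111512e-17]
[ 95  96  95  95  95  96  96  96  95  95  95  95  95  95  95  95  96  96
  97  98  99 100 100  99  99  99  99 100 100 100  99  97  95  93  90  87
  86  85  85  83  80  68  58  62  67  68  68  68  70  76  83  89  93  95
  95  95  95  95  95  95]
[ 82. 326.  80. 332. 330. 334. 336. 328.  78.  74.  76.  72. 208. 214.
 210. 206. 212. 204.]
[91, 92, 91, 92, 94, 92, 92, 92, 92, 92, 91, 91, 93, 92, 91, 92, 91, 91, 92, 91, 91, 91, 91, 90, 80, 106, 127, 131, 129, 130, 129, 129, 132, 132, 130, 129, 129, 130, 133, 132, 130, 131, 130, 128, 128, 128, 129, 130, 131, 133]
```

>>> arm_command(deltas=[0, 0, 0, 0, 0, -0.05, 85, 0, 0, 0, 0, 0, -0.09, 80, 0, 0, 0, 0, 0, -0.097, 78, 0, 0, 0, 0, 0, -0.097, 78, 0, 0, 0, 0, 0, -0.097, 50, 0, 0, 0, 0, 0, -0.097, 50, 0, 0, 0, 0, 0, -0.097, 50, 0, 0, -0.03, -0.0005, 0, -0.097, 50, 0, 0, -0.06, -0.001, 0, -0.097, 50, 0, 0, -0.06, -0.001, 0, -0.097, 50, 0, 0, -0.06, -0.001, 0, -0.097, 70, 0, 0, -0.06, -0.001, 0, -0.097, 78, 0, 0, -0.06, -0.001, 0, -0.097, 78, 0, 0, -0.06, -0.001, 0, -0.06, 80, 0, 0, 0, 0, 0, -0.02, 85, 0, 0, 0, 0, 0, 0, 85, 0, 0, 0, 0, 0, 0, 85], force=20)

```text
clock: 22.35
position: [0.5778, -0.0419, 0.2062]
ee_rot: [-0.024, 3.136, 0.0]
force: [0.9, 0.3, 0.5]
width: 0.925
gripper_force: 0.0
```

```bash
python3 lidon.py .107; python3 - <<'E'
from h import *
a=cv2.imread('pics/w9raw.png')
print([int(x) for x in a[225:275,322].mean(1)])
E
```

```text
t 22.35 p [ 0.5778 -0.0419  0.2062] toolz [ 0.005  0.    -1.   ] closeyaw 90.86 F [0.9 0.3 0.5] w 84.9 g 0.0 j [-0.16  0.39  0.19  1.76 -0.09  1.    1.65]
322 208
lid [ 0.57421037 -0.04241696  0.107     ] ell [321.58919525 205.1754303 ] (75.96636199951172, 77.46179962158203) size [5.80350134e-02 5.92208413e-02 5.55111512e-17]
[ 95  95  95  95  95  95  95  95  95  95  95  95  95  95  96  96  97  99
  99 100 101 101 101 102 103 103 103 102 101 100  98  99  96  94  94  93
  93  87  75  69  68  72  74  73  73  73  78  85  89  92  94  95  95  95
  95  95  95  95  95  95]
[322. 328. 330.  76. 326.  72. 324.  74.  68.  70. 332.  66.  78. 320.
 334.  64.  62. 336.]
[91, 91, 92, 91, 91, 92, 91, 91, 91, 91, 91, 91, 91, 91, 89, 90, 91, 87, 89, 123, 131, 130, 130, 129, 130, 130, 128, 129, 132, 131, 130, 129, 129, 131, 132, 131, 130, 131, 128, 128, 129, 129, 129, 130, 131, 132, 130, 131, 129, 129]
```

Not dropped: the apparent size puts the lid top at about z 0.104–0.107. I'm rechecking numerically where the openings are, using the earlier images.

```bash
python3 - <<'E'
from h import *
def prof(img,cal,ctr,yaw):
  im=cv2.cvtColor(cv2.imread(img),cv2.COLOR_BGR2GRAY); c=np.load(cal,allow_pickle=True).item()
  for z,r in [(.0835,.0245),(.0825,.0255),(.078,.0245),(.073,.0245),(.0722,.0275)]:
    a=np.arange(0,360,6)+yaw
    p=proj(c,np.c_[ctr[0]+r*np.cos(np.radians(a)),ctr[1]+r*np.sin(np.radians(a)),np.full(60,z)]).astype(np.float32)
    print(img[5:7],z,r,cv2.remap(im,p[:,:1],p[:,1:],cv2.INTER_LINEAR)[:,0].tolist())
  M=cv2.Rodrigues(c['rvec'])[0];o=-M.T@c['tvec'];print('camera seen from jar-frame angle',(np.degrees(np.arctan2(o[1]-ctr[1],o[0]-ctr[0]))-yaw)%360)
prof('pics/w2raw.png','w2.npy',(.4245,-.304),-32.5)
prof('pics/w6raw.png','w6.npy',(.5497,-.0459),8.4)
prof('pics/w7raw.png','w7.npy',(.5774,-.0418),8.4)
E
```

```text
w2 0.0835 0.0245 [161, 161, 161, 160, 76, 135, 98, 161, 162, 117, 67, 126, 132, 117, 114, 98, 88, 87, 70, 66, 61, 79, 78, 85, 100, 145, 163, 163, 106, 55, 58, 129, 159, 159, 160, 162, 162, 163, 160, 162, 153, 148, 146, 157, 133, 103, 64, 54, 56, 56, 56, 58, 57, 69, 92, 123, 157, 161, 144, 150]
w2 0.0825 0.0255 [161, 161, 159, 150, 135, 153, 137, 135, 145, 136, 93, 55, 56, 55, 58, 94, 85, 89, 92, 95, 97, 100, 103, 103, 123, 160, 161, 163, 138, 66, 55, 83, 128, 135, 140, 162, 163, 163, 160, 162, 162, 161, 150, 152, 148, 130, 82, 55, 55, 57, 59, 63, 67, 95, 112, 147, 159, 160, 149, 161]
w2 0.078 0.0245 [113, 155, 153, 98, 100, 107, 160, 152, 143, 93, 55, 56, 55, 56, 92, 102, 102, 102, 102, 102, 103, 95, 103, 100, 102, 150, 148, 146, 155, 126, 62, 55, 84, 148, 157, 162, 161, 162, 162, 134, 111, 156, 82, 57, 55, 54, 35, 40, 38, 36, 54, 55, 56, 57, 57, 58, 59, 83, 149, 133]
w2 0.073 0.0245 [82, 94, 102, 97, 129, 162, 139, 134, 109, 72, 72, 62, 62, 70, 70, 73, 66, 71, 72, 79, 84, 81, 80, 82, 91, 108, 90, 92, 96, 97, 97, 69, 65, 89, 130, 160, 160, 118, 107, 99, 135, 135, 56, 55, 46, 35, 36, 
[... 2914 characters left out ...]
15, 108, 83, 104, 94, 99, 106, 104, 105]
w7 0.073 0.0245 [65, 78, 82, 84, 97, 109, 114, 99, 87, 52, 18, 25, 73, 115, 116, 115, 115, 115, 117, 116, 120, 137, 125, 126, 127, 162, 157, 149, 155, 128, 73, 90, 75, 98, 130, 129, 145, 116, 103, 113, 115, 120, 110, 120, 121, 120, 120, 118, 115, 108, 72, 90, 87, 109, 106, 104, 93, 84, 78, 82]
w7 0.0722 0.0275 [106, 105, 107, 98, 91, 105, 105, 108, 106, 113, 113, 113, 109, 107, 100, 98, 99, 104, 105, 105, 138, 161, 171, 171, 171, 172, 171, 171, 170, 167, 165, 167, 170, 170, 171, 170, 172, 133, 105, 105, 105, 105, 105, 104, 102, 102, 104, 104, 104, 105, 97, 108, 117, 117, 114, 111, 105, 100, 102, 106]
camera seen from jar-frame angle 180.00572680002833
```

The evidence fits another reading: jar yaw ≡ 98.4° mod 120, i.e. the opening lies at 160° in my frame. The bright 18–24° sector at 150–170° shows up in all three views. The lid climbed, then sank 2 mm, and its underside now stands about 9 mm above the shoulder. So it rests on the ledges near T ≈ −15°, clear of the openings. I'll regrip with room to turn, then turn back ~88°.

>>> arm_command(deltas=[0, 0, -0.095, 0, 0, 0, 80, 0, 0, -0.19, 0, 0, 0, 80, 0, 0, -0.285, 0, 0, 0, 80, 0, 0, -0.38, 0, 0, 0, 80, 0, 0, -0.475, 0, 0, 0, 80, 0, 0, -0.57, 0, 0, 0, 80, 0, 0, -0.665, 0, 0, 0, 80, 0, 0, -0.76, 0, 0, 0, 80, 0, 0, -0.855, 0, 0, -0.03, 80, 0, 0, -0.9, 0.0005, 0, -0.07, 80, 0, 0, -0.9, 0.0005, 0, -0.095, 80, 0, 0, -0.9, 0.0005, 0, -0.097, 80, 0, 0, -0.9, 0.0005, 0, -0.097, 80, 0, 0, -0.9, 0.0005, 0, -0.097, 80])

```text
clock: 23.8
position: [0.5772, -0.042, 0.107]
ee_rot: [2.022, 2.403, 0.001]
force: [-1.0, -0.7, -0.1]
width: 0.873
gripper_force: 0.0
```

```bash
python3 -c "
from h import *
uv()"
```

```text
t 23.8 p [ 0.5772 -0.042   0.107 ] toolz [ 0.001 -0.    -1.   ] closeyaw 9.85 F [-1.  -0.7 -0.1] w 80.1 g 0.0 j [-0.35  0.54  0.48  1.87 -0.33  0.81  0.47]
u,v 0.5642 -0.1288
```

>>> arm_command(deltas=[0, 0, 0, 0, 0, -0.002, 80, 0, 0, 0, 0, 0, -0.002, 50, 0, 0, 0, 0, 0, -0.002, 50, 0, 0, 0, 0, 0, -0.002, 50, 0, 0, 0, 0, 0, -0.002, 50, 0, 0, 0.05, 0, 0, -0.0018, 50, 0, 0, 0.14, 0, 0, -0.0015, 50, 0, 0, 0.23, 0, 0, -0.0012, 50, 0, 0, 0.32, 0, 0, -0.0009, 50, 0, 0, 0.41, 0, 0, -0.0006, 50, 0, 0, 0.5, 0, 0, -0.0003, 50, 0, 0, 0.59, 0, 0, 0, 50, 0, 0, 0.667, 0, 0, 0, 50, 0, 0, 0.667, 0, 0, 0, 50], force=25)

```text
clock: 25.2
position: [0.5767, -0.0419, 0.1062]
ee_rot: [0.546, 3.093, 0.0]
force: [-0.1, -0.1, 1.2]
width: 0.652
gripper_force: 25.0
```

```bash
python3 -c "
from h import *
s=uv();print(s['ft_torque'])"
```

```text
t 25.2 p [ 0.5767 -0.0419  0.1062] toolz [ 0.  0. -1.] closeyaw 69.97 F [-0.1 -0.1  1.2] w 59.9 g 25.0 j [-0.15  0.51  0.18  1.85 -0.13  0.79  1.32]
u,v 0.5637 -0.1286
[ 0.01478913  0.00430094 -0.00460944]
```

>>> arm_command(deltas=[0, 0, 0.08, 0, 0, 0.0003, 50, 0, 0, 0.16, 0, 0, 0.0005, 50, 0, 0, 0.24, 0, 0, 0.0005, 50, 0, 0, 0.29, 0, 0, 0.0005, 50, 0, 0, 0.29, 0, 0, -0.0005, 50, 0, 0, 0.29, 0, 0, -0.0015, 50, 0, 0, 0.29, 0, 0, -0.0015, 50])

```text
clock: 25.9
position: [0.5764, -0.0417, 0.1043]
ee_rot: [0.159, -3.137, 0.0]
force: [0.6, -0.0, -0.3]
width: 0.652
gripper_force: 25.0
```

```bash
python3 -c "
from h import *
s=uv();print(s['ft_torque'])"
```

```text
t 25.9 p [ 0.5764 -0.0417  0.1043] toolz [-0. -0. -1.] closeyaw 95.8 F [ 0.6 -0.  -0.3] w 59.8 g 25.0 j [-0.06  0.51  0.06  1.85 -0.04  0.78  1.69]
u,v 0.5635 -0.1284
[ 0.0418312  -0.03638889  0.00012107]
```

No resistance at z 0.1043, so it is in the drop window. I'm lowering further.

>>> arm_command(deltas=[0, 0, 0, 0, 0, -0.0015, 50, 0, 0, 0, 0, 0, -0.003, 50, 0, 0, 0, 0, 0, -0.0045, 50, 0, 0, 0, 0, 0, -0.006, 50, 0, 0, 0, 0, 0, -0.006, 50])

```text
clock: 26.4
position: [0.5764, -0.0417, 0.0983]
ee_rot: [0.163, -3.137, -0.0]
force: [-0.3, 0.5, -0.9]
width: 0.653
gripper_force: 25.0
```

```bash
python3 -c "
from h import *
s=uv();print(s['ft_torque'])"
```

```text
t 26.4 p [ 0.5764 -0.0417  0.0983] toolz [-0.  0. -1.] closeyaw 95.97 F [-0.3  0.5 -0.9] w 59.9 g 25.0 j [-0.06  0.52  0.06  1.85 -0.04  0.77  1.69]
u,v 0.5635 -0.1284
[ 0.05820391 -0.00354448 -0.05163745]
```

It has dropped. I'll feel for the bottom, then back to the rear stop only if needed.

>>> arm_command(deltas=[0, 0, 0, 0, 0, -0.001, 50, 0, 0, 0, 0, 0, -0.002, 50, 0, 0, 0, 0, 0, -0.002, 50])

```text
clock: 26.7
position: [0.5768, -0.0417, 0.0973]
ee_rot: [-0.164, 3.137, 0.0]
force: [-3.0, -1.1, 9.1]
width: 0.651
gripper_force: 25.0
```

```bash
python3 -c "
from h import *
s=uv();print(s['ft_torque'])"
```

```text
t 26.7 p [ 0.5768 -0.0417  0.0973] toolz [ 0.001  0.    -1.   ] closeyaw 95.97 F [-3.  -1.1  9.1] w 59.7 g 25.0 j [-0.06  0.52  0.06  1.85 -0.04  0.77  1.69]
u,v 0.5638 -0.1285
[ 0.07300367  0.68410028 -0.01628929]
```

>>> arm_command(deltas=[0, 0, 0, 0, 0, 0.001, 50, 0, 0, -0.08, 0, 0, 0.001, 50, 0, 0, -0.16, 0, 0, 0.0008, 50, 0, 0, -0.24, 0, 0, 0.0006, 50, 0, 0, -0.32, 0, 0, 0.0004, 50, 0, 0, -0.4, 0, 0, 0.0002, 50, 0, 0, -0.48, 0, 0, 0, 50, 0, 0, -0.56, 0, 0, -0.0002, 50, 0, 0, -0.62, 0, 0, -0.0003, 50, 0, 0, -0.62, 0, 0, -0.0003, 50])

```text
clock: 27.7
position: [0.5768, -0.0415, 0.0963]
ee_rot: [1.325, 2.848, -0.0]
force: [-0.3, -0.8, 1.0]
width: 0.652
gripper_force: 25.0
```

```bash
python3 -c "
from h import *
s=uv();print(s['ft_torque'])"
```

```text
t 27.7 p [ 0.5768 -0.0415  0.0963] toolz [ 0. -0. -1.] closeyaw 40.11 F [-0.3 -0.8  1. ] w 59.9 g 25.0 j [-0.25  0.54  0.33  1.87 -0.24  0.77  0.9 ]
u,v 0.5639 -0.1283
[ 0.0311124  -0.03721562 -0.05002514]
```

Turned 56° forward freely and sinking. Continuing in small steps to the stop.

>>> arm_command(deltas=[0, 0, -0.04, 0, 0, -0.0002, 50, 0, 0, -0.08, 0, 0, -0.0003, 50, 0, 0, -0.12, 0, 0, -0.0004, 50, 0, 0, -0.15, 0, 0, -0.0005, 50, 0, 0, -0.15, 0, 0, -0.0005, 50])

```text
clock: 28.2
position: [0.5767, -0.0417, 0.0959]
ee_rot: [1.646, 2.676, -0.0]
force: [-0.9, 0.4, 2.5]
width: 0.654
gripper_force: 25.0
```

```bash
python3 -c "
from h import *
s=uv();print(s['ft_torque'])"
```

```text
t 28.2 p [ 0.5767 -0.0417  0.0959] toolz [ 0. -0. -1.] closeyaw 26.8 F [-0.9  0.4  2.5] w 60.1 g 25.0 j [-0.29  0.54  0.39  1.88 -0.29  0.78  0.72]
u,v 0.5637 -0.1285
[-0.05845144  0.14222088  0.06682427]
```

>>> arm_command(deltas=[0, 0, -0.02, 0, 0, 0, 50, 0, 0, -0.04, 0, 0, 0, 50, 0, 0, -0.06, 0, 0, 0, 50, 0, 0, -0.06, 0, 0, 0, 50])

```text
clock: 28.6
position: [0.5758, -0.0415, 0.0958]
ee_rot: [-1.771, -2.593, 0.001]
force: [-3.7, 0.4, 6.3]
width: 0.651
gripper_force: 25.0
```

```bash
python3 -c "
from h import *
s=uv();print(s['ft_torque'])"
```

```text
t 28.6 p [ 0.5758 -0.0415  0.0958] toolz [-0.001  0.    -1.   ] closeyaw 21.34 F [-3.7  0.4  6.3] w 59.8 g 25.0 j [-0.31  0.55  0.42  1.88 -0.3   0.78  0.64]
u,v 0.5629 -0.1281
[-0.06234217  0.9141724   0.75761686]
```

>>> arm_command(deltas=[0, 0, -0.02, 0, 0, 0.0005, 50, 0, 0, -0.04, 0, 0, 0.0005, 50, 0, 0, -0.04, 0, 0, 0.0005, 50])

```text
clock: 28.9
position: [0.5762, -0.0427, 0.096]
ee_rot: [1.856, 2.534, -0.002]
force: [-2.8, -5.9, -0.6]
width: 0.649
gripper_force: 25.0
```

```bash
python3 -c "
from h import *
s=uv();print(s['ft_torque'])"
```

```text
t 28.9 p [ 0.5762 -0.0427  0.096 ] toolz [-0.001 -0.001 -1.   ] closeyaw 17.55 F [-2.8 -5.9 -0.6] w 59.6 g 25.0 j [-0.33  0.55  0.44  1.88 -0.32  0.78  0.59]
u,v 0.5631 -0.1293
[-1.1025332   0.63267588  1.01175192]
```

>>> arm_command(deltas=[0, 0, -0.04, 0, 0, 0.0005, 66, 0, 0, -0.04, 0, 0, 0.0005, 80, 0, 0, -0.04, 0, 0, 0.0005, 80, 0, 0, -0.04, 0, 0, 0.03, 80, 0, 0, 0.05, 0, 0, 0.07, 85, 0, 0, 0.14, 0, 0, 0.107, 85, 0, 0, 0.23, 0, 0, 0.107, 85, 0, 0, 0.32, 0, 0, 0.107, 85, 0, 0, 0.41, 0, 0, 0.107, 85, 0, 0, 0.5, 0, 0, 0.107, 85, 0, 0, 0.59, 0, 0, 0.107, 85, 0, 0, 0.68, 0, 0, 0.107, 85, 0, 0, 0.77, 0, 0, 0.107, 85, 0, 0, 0.81, 0, 0, 0.107, 85, 0, 0, 0.81, 0, 0, 0.107, 85, 0, 0, 0.81, 0, 0, 0.107, 85])

```text
clock: 30.5
position: [0.5767, -0.0417, 0.2032]
ee_rot: [-0.013, 3.141, 0.0]
force: [0.3, 0.0, 1.0]
width: 0.925
gripper_force: 0.0
```

```bash
cat > fin.py <<'E'
from h import *
import subprocess,sys
print(subprocess.run(['python3','lidon.py','.097'],capture_output=True,text=True).stdout)
c=np.load('w9.npy',allow_pickle=True).item(); im=cv2.imread('pics/w9raw.png'); g=cv2.cvtColor(im,cv2.COLOR_BGR2HSV)
# bars: dark pixels on the lid top, clustered
L=np.array([.577,-.0418,.097]); u,v=proj(c,L)[0].astype(int)
yy,xx=np.mgrid[v-50:v+50,u-50:u+50]; P=ray(c,np.c_[xx.ravel(),yy.ravel()],.0975); r=np.hypot(P[:,0]-L[0],P[:,1]-L[1])
val=im[v-50:v+50,u-50:u+50].max(2).ravel().astype(float); inn=r<.024; sel=inn&(val<.8*np.median(val[inn])); m=sel.reshape(100,100).astype(np.uint8)
n,lab,s,cen=cv2.connectedComponentsWithStats(m); q=[ray(c,cen[i]+[u-50,v-50],.0975)[0] for i in range(1,n) if s[i,4]>30]; print(s[1:,4])
M=np.mean(q,0); print('ctr',M,[(np.degrees(np.arctan2(*(p-M)[1::-1]))%120).round(1) for p in q],[np.hypot(*(p-M)[:2]).round(4) for p in q])
E
python3 fin.py
```

```text
t 30.5 p [ 0.5767 -0.0417  0.2032] toolz [ 0.  0. -1.] closeyaw 90.47 F [0.3 0.  1. ] w 85.0 g 0.0 j [-0.16  0.4   0.19  1.76 -0.09  1.    1.64]
321 208
lid [ 0.57335193 -0.04173343  0.097     ] ell [322.12047577 203.61229706] (74.31993865966797, 75.60752868652344) size [5.62776726e-02 5.87263449e-02 5.55111512e-17]
[ 95  95  95  95  95  96  96  95  95  96  96  97  98  99 100 101 102 103
 104 104 105 105 106 106 107 107 107 108 108 108 108 108 108 107 107 107
 105 103 100  97  94  92  90  90  89  85  72  59  61  67  68  67  69  70
  74  82  88  93  95  96]
[ 92. 342. 340. 338. 344. 336.  90.  84. 222.  86.  88. 220. 334. 346.
  94.  82. 226. 224.]

[122 124 119]
ctr [ 0.57616381 -0.0415945   0.0975    ] [np.float64(95.6), np.float64(97.2), np.float64(96.0)] [np.float64(0.0166), np.float64(0.0167), np.float64(0.0171)]
```

Lid yaw is 96.3°, against 98.4° for the home position minus the jar's small play, so it is home and seated low. To be sure the jar is still fully home, I'll give its rear face one more gentle push.

>>> arm_command(deltas=[0, 0, 0.089, -0.045, -0.007, 0, 40, 0, 0, 0.089, -0.0828, -0.0126, 0, 0, 0, 0, 0.089, -0.0828, -0.0126, -0.03, 0, 0, 0, 0.089, -0.0828, -0.0126, -0.08, 0, 0, 0, 0.089, -0.0828, -0.0126, -0.12, 0, 0, 0, 0.089, -0.0828, -0.0126, -0.1452, 0, 0, 0, 0.089, -0.0828, -0.0126, -0.1452, 0, 0, 0, 0.089, -0.0828, -0.0126, -0.1452, 0, 0, 0, 0.089, -0.073, -0.0111, -0.1452, 0, 0, 0, 0.089, -0.063, -0.0096, -0.1452, 0, 0, 0, 0.089, -0.055, -0.0084, -0.1452, 0, 0, 0, 0.089, -0.05, -0.0076, -0.1452, 0, 0, 0, 0.089, -0.046, -0.007, -0.1452, 0, 0, 0, 0.089, -0.044, -0.0067, -0.1452, 0, 0, 0, 0.089, -0.042, -0.0064, -0.1452, 0, 0, 0, 0.089, -0.04, -0.0061, -0.1452, 0, 0, 0, 0.089, -0.04, -0.0061, -0.1452, 0])

```text
clock: 32.25
position: [0.5356, -0.0486, 0.0577]
ee_rot: [0.234, -3.131, 0.001]
force: [-3.3, -2.9, 0.6]
width: 0.005
gripper_force: 1.8
```

```bash
python3 -c "
from h import *
uv()"
```

```text
t 32.25 p [ 0.5356 -0.0486  0.0577] toolz [-0.002 -0.001 -1.   ] closeyaw 98.54 F [-3.3 -2.9  0.6] w 0.5 g 1.8 j [-0.1   0.53  0.12  1.98 -0.11  0.63  1.81]
u,v 0.5221 -0.129
```

>>> arm_command(deltas=[0, 0, 0, 0.001, 0.0002, 0, 0, 0, 0, 0, 0.0018, 0.0003, 0, 0, 0, 0, 0, 0.0018, 0.0003, 0, 0])

```text
clock: 32.55
position: [0.5367, -0.0487, 0.0576]
ee_rot: [0.233, -3.13, 0.001]
force: [-5.7, -4.9, 1.3]
width: 0.006
gripper_force: 2.9
```

```bash
python3 -c "
from h import *
uv()"
```

```text
t 32.55 p [ 0.5367 -0.0487  0.0576] toolz [-0.003 -0.001 -1.   ] closeyaw 98.51 F [-5.7 -4.9  1.3] w 0.6 g 2.9 j [-0.1   0.53  0.13  1.98 -0.11  0.64  1.81]
u,v 0.5232 -0.1293
```

>>> arm_command(deltas=[0, 0, 0, -0.015, -0.0023, 0, 0, 0, 0, 0, -0.04, -0.006, 0, 0, 0, 0, 0, -0.04, -0.006, 0.04, 30, 0, 0, 0, -0.04, -0.006, 0.09, 60, 0, 0, 0, 0, 0, 0.13, 85, 0, 0, 0, 0.041, 0.007, 0.1455, 85, 0, 0, 0, 0.041, 0.007, 0.1455, 85, 0, 0, 0, 0.041, 0.007, 0.1455, 85, 0, 0, 0, 0.041, 0.007, 0.1455, 85])

```text
clock: 33.45
position: [0.5781, -0.0406, 0.2026]
ee_rot: [0.235, -3.131, -0.0]
force: [-0.4, -0.5, 0.1]
width: 0.562
gripper_force: 0.0
```

```bash
python3 fin.py
```

```text
t 33.45 p [ 0.5781 -0.0406  0.2026] toolz [-0.002  0.    -1.   ] closeyaw 98.58 F [-0.4 -0.5  0.1] w 51.6 g 0.0 j [-0.14  0.4   0.16  1.75 -0.08  1.    1.77]
320 206
lid [ 0.57506356 -0.04275917  0.097     ] ell [320.09299469 204.1893158 ] (73.333984375, 75.87773132324219) size [5.21817139e-02 5.93078205e-02 5.55111512e-17]
[103 103 103 103 103 104 104 105 107 109 111 112 112 113 114 116 118 120
 123 124 125 125 125 125 125 125 125 125 125 125 125 125 125 125 125 122
 118 116 114 112 109 106 102  98  96  95  92  82  66  60  63  69  73  74
  74  78  86  94  99 102]
[ 96.  94.  98. 338. 346. 342. 340. 348. 344.  90.  92.  88. 222. 224.
 226. 228.  86. 220.]

[122 137 111]
ctr [ 0.57720787 -0.04209201  0.0975    ] [np.float64(100.5), np.float64(99.4), np.float64(98.9)] [np.float64(0.0168), np.float64(0.0171), np.float64(0.0167)]
```

```bash
python3 -c "
from cell import arm
print(arm.sign_off())"
```

```text
the job is handed in; nothing more can be done
None
```

The job is handed in at about 33 s: jar pushed home, lid screwed to its stop (about 1° off by camera) and let go; however, the lid first went on near an opening (T ≈ 58°, after I misread the jar's yaw), passed over it and rested on the ledges before the proper turn back and drop.

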